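Make up a pump repair kit at the stores counter

TASK

Make up the pump repair kit: put the brass hexagonal fitting, the orange relay, the bearing and the blue capacitor into the red tray, each standing upright and centred on the card outline of its own shape and colour, with the relay's long side along its rectangle. Set the parts down rather than dropping them, and leave the look-alikes, the silver-grey steel fitting and the green relay, standing where they are.

Things in the scene. Friction and masses are not known exactly. Their poses are not given: they have to be found in the camera images.
- brass_fitting_c (a point): Brass (yellow metal) hexagonal fitting, standing: hexagonal body 32 mm across flats, 30 high; on it a round hose stub 18 to 21 across; 44 high in all. Point at its centre, 22 above its underside; z up; x square to a pair of flats (others every 60 degrees). 0.12 to 0.22 kg. Hold it by the flats. Belongs in the kit.
- orange_relay_c (a point): Orange relay: box 44 mm long (its x axis) by 30 wide (y), flat sides up to 36, a bar and screws on top, 40 high in all, black foot. Point at its centre, 20 above its underside; z up. About 0.07 kg. Belongs in the kit.
- bearing_c (a point): Ball bearing: bright steel ring with a dark seal ring on its face, lying flat, outside diameter 42 mm, bore 20, 14 high. Point at its centre, 7 above its underside; z up. About 0.075 kg. Belongs in the kit; hold it across its outside with the fingertips just clear of the surface.
- capacitor_c (a point): Motor capacitor: blue upright cylinder, diameter 35 mm, 56 high, with two small metal tabs on its black top reaching 64. Point at the centre of the cylinder, 28 above its underside; z up. About 0.09 kg. Belongs in the kit. Parts and other stock (all under 65 high) stand at least 80 apart, centre to centre.
- steel_fitting_c (a point): Not for the kit: silver-grey steel hexagonal fitting, standing: hexagonal body 32 mm across flats, 30 high; on it a round hose stub 18 to 21 across; 44 high in all. Point at its centre, 22 above its underside; z up; x square to a pair of flats (others every 60 degrees). 0.12 to 0.22 kg. Leave it standing.
- green_relay_c (a point): Not for the kit: green relay: box 44 mm long (its x axis) by 30 wide (y), flat sides up to 36, a bar and screws on top, 40 high in all, black foot. Point at its centre, 20 above its underside; z up. About 0.07 kg. Leave it standing.
- fitting_card_top (a point): Dark card with a brass-yellow hexagon (34 mm across flats), for the brass fitting. The 4 cards (92 square) lie in the 2 by 2 compartments (96 square inside) of one fixed red tray, in changing order; walls 4 thick stand 10 above the cards. Point: centre of the outline on the card's upper face, 6 above the table; z up; x and y along the tray's walls.
- relay_card_top (a point): Dark card with an orange rectangle 46 mm (along its x axis) by 32, for the orange relay. Point: centre of the outline on the card's upper face, 6 above the table; z up; x and y along the tray's walls. Tray and compartment as told for the fitting's card.
- bearing_card_top (a point): Dark card with a pale grey ring, 44 mm outside and 20 inside, for the bearing. Point: centre of the outline on the card's upper face, 6 above the table; z up; x and y along the tray's walls. Tray and compartment as told for the fitting's card.
- capacitor_card_top (a point): Dark card with a blue disc 37 mm across, for the capacitor. Point: centre of the outline on the card's upper face, 6 above the table; z up; x and y along the tray's walls. Tray and compartment as told for the fitting's card.

How it is judged:
By the outcome, as a careful person would: the job done as asked, in the order asked, and still so for the second after the job is handed in, with the robot touching nothing.
It also fails if it takes over 99 s, if anything falls off the work surface, if the arm or the gripper's body presses on something with over 40 N, if the wrist force passes 120 N, or if a joint passes its speed limit or range.

ROBOT

A 6-joint arm with a two-finger parallel gripper is mounted at the origin on the work surface. World frame = base frame: x ahead of the robot, y to its left, z up, the work surface at z = 0. Lengths are in mm, angles in rad, forces in N, time in s.
With the tool pointing down it reaches from about 275 to 1000 mm from the base axis. Payload 8.4 kg.
Tool frame: the origin (TCP) lies at the very end of the fingers, on their centre line; the grasp point (between the pads) lies 19 mm behind it; z points along the fingers, y is the direction in which the jaws open and shut (so a half turn about z gives the same grasp; the last joint's range is limited). The gripper opens to 85 mm and grips with 20 to 120 N. Pads are 22 mm wide; open, the fingers measure 114 mm over their backs; the gripper's body (76 mm by 85 mm) begins 54 mm behind the grasp point. The pads swing forward as they close: fully open they stand 13 mm farther back than shut.
Start: joints at [-1.223, 0.353, 1.633, -0, 1.155, -0.002], TCP at [214.192, -587.154, 231.281] pointing down, gripper open.
Joint ranges: [-2.63, 2.63], [-0.92, 2.1], [0.06, 2.66], [-1.3, 4.44], [0, 2.69], [-3.02, 3.02]. Speed limits (rad/s): [2.22, 2.22, 2.79, 3.14, 3.14, 3.14].

INTERFACE

Orientations are given as [roll, pitch, yaw] about the fixed x, y, z axes, in that order (R = Rz(yaw) Ry(pitch) Rx(roll)).
In Python, from rig import readout, grab_frame, calibration, r gives the robot as it stands. The module is installed in compiled form; this text tells all that it offers.
- The arm moves only by the tool play_rows, never from a script. Its argument "rows" is a list of rows, each a list of 3 entries, a list of its own where there are three numbers: the closure in counts, from 0 (fully open) to 255 (shut), then the shift along the tool's x, y, z in cm, then the turn, a rotation vector about the tool's x, y, z in rad. In form: [[gripper, [dx, dy, dz], [rx, ry, rz]], ...]. A call has 1 to 12 rows; each row is the pose to reach, as a shift and turn from the pose commanded when the call began, along the tool's axes at that moment; what a row does not reach only later rows make up. A row lasts 1/12 s, in which the tool goes at most 41.7 mm and 7.16 degrees, less where a joint would pass 70% of its speed; a pose out of reach is approached as far as the arm can. A call with a gripper value outside its range is refused whole. The fingers move at their own pace and stop on an object; "squeeze" is the grip in N (left out, the last holds). Time passes only in rows, so rows that repeat a pose let the fingers close. It gives the time, the measured TCP pose, the force and the opening at its end, in the units of the state.
- readout.sense(): the state, without advancing time (a new reading comes with each control period).
- grab_frame(name): name is "scene" or "top"; returns (picture, depth): 420x560x3 uint8, red, green, blue; 420x560 float32, mm along the optical axis (not along the pixel's ray), 0 where there is no reading.
- calibration(name): a dict with "vfov" (degrees; the focal length in pixels is half the picture's height over the tangent of half this angle, whatever the lens; pixels are square), "cx", "cy" (the principal point, pixels), "cam_to_world" (4x4, takes a point from camera to world coordinates). Camera axes: x right, y down, z forward; pixel columns grow to the right and rows downward; lengths in mm; the calibration is good to about 2 mm. A picture is of the moment at which its call begins. calibration takes no time and is no camera call.
- r.sign_off(): hands the job in, once; it reports no verdict.
The state is a dict: "clock": time; "qpos": joint angles; "qvel": joint speeds; "joint_efforts": joint torques, N m; "eef_pos": TCP position; "tcp_rot": TCP orientation; "contact_force": force on the tool from outside, world axes, zero at the start; "wrist_torque": the same for the moment, N m; "opening": opening from 0.0 (shut) to 1.0 (fully open).
Only numpy, scipy, OpenCV 4.12 (cv2) and the standard library are available. Lean on these libraries where they do the work, as an engineer would, in place of code of your own. Each camera call takes 0.05 s, during which the arm holds its last target.

## Working session

There is one attempt and no reset: what is moved stays moved. The work goes in short steps, Python scripts to look and compute and a tool call to move; the robot and the scene stay as the last step left them, time stands still between calls to the robot, and variables do not carry over. Pictures are saved under pics/ and viewed, and the job is handed in when it is done.

Besides the shell and the picture viewer there is one more tool, called after "Request:" as name(argument=value, ...), one argument or row to a line, values as JSON. play_rows: Moves the arm, as the interface text tells. Its arguments: {"type":"object","properties":{"rows":{"type":"array"},"squeeze":{"type":"number"}},"required":["rows"]}

```bash
mkdir -p pics; cat > a.py <<'E'
from rig import readout, grab_frame, calibration, r
import cv2,numpy as np
for n in ("scene","top"):
    p,d=grab_frame(n); cv2.imwrite(f"pics/{n}0.png",p[:,:,::-1]); np.savez(f"{n}0.npz",p=p,d=d)
    c=calibration(n); print(n,c["vfov"],c["cx"],c["cy"]); print(np.round(c["cam_to_world"],4)); print({k:v for k,v in c.items() if k not in("vfov","cx","cy","cam_to_world")})
print(readout.sense())
E
python3 a.py
```

```text
scene 44.45259585834965 281.58113793380505 211.73244809866534
[[-5.8580000e-01  6.4600000e-01 -4.8950000e-01  1.0780631e+03]
 [ 8.1050000e-01  4.6400000e-01 -3.5760000e-01  3.7338190e+02]
 [-3.9000000e-03 -6.0620000e-01 -7.9530000e-01  8.7778060e+02]
 [ 0.0000000e+00  0.0000000e+00  0.0000000e+00  1.0000000e+00]]
{}
top 46.0297747941147 273.3652413124072 201.26999128640946
[[-3.000000e-02 -9.887000e-01  1.466000e-01  3.862544e+02]
 [-9.995000e-01  2.790000e-02 -1.610000e-02  1.860080e+01]
 [ 1.190000e-02 -1.470000e-01 -9.891000e-01  1.194425e+03]
 [ 0.000000e+00  0.000000e+00  0.000000e+00  1.000000e+00]]
{}
{'clock': 0.1, 'qpos': array([-1.22340581e+00,  3.53555371e-01,  1.63405690e+00,  1.58954267e-05,
        1.15523171e+00, -2.40507678e-03]), 'qvel': array([-1.15767366e-03, -1.36835254e-03, -8.86514954e-04,  2.63450406e-06,
       -1.48372650e-03, -3.01620034e-05]), 'joint_efforts': array([-1.07866919e-03, -6.06355762e+01, -3.42817605e+01, -1.01127096e-04,
        4.00552250e-03, -3.29153340e-05]), 'eef_pos': array([ 214.04468928, -586.74200101,  230.65267961]), 'tcp_rot': array([-3.14034136e+00, -1.75440130e-05,  3.49789158e-01]), 'contact_force': array([-0.15225795,  0.81011077,  0.11561756]), 'wrist_torque': array([-0.03603286,  0.02700012, -0.0303883 ]), 'opening': 1.002865467826551}
```

View pics/scene0.png

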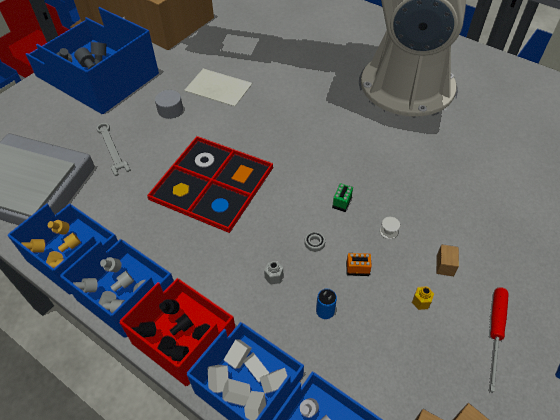

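View pics/top0.png

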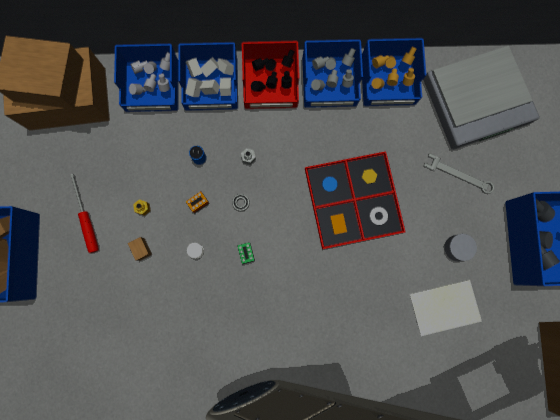

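The scene view shows the parts around pixels (275–425, 190–310) and the tray around (210, 183). In the top view the tray is around (355, 200): blue disc (330,184), brass hexagon (369,177), orange rectangle (338,223), ring (379,216). The parts are the capacitor (197,155), steel fitting (248,156), brass fitting (141,207), orange relay (198,202), bearing (240,203) and green relay (246,253).

```bash
cat > h.py <<'E'
from rig import readout, grab_frame, calibration, r
import cv2,numpy as np
def K(n):
    c=calibration(n); return 210/np.tan(np.radians(c["vfov"]/2)),c["cx"],c["cy"],np.array(c["cam_to_world"])
def ray(n,u,v,z):
    f,cx,cy,T=K(n); d=T[:3,:3]@np.array([(u-cx)/f,(v-cy)/f,1]); o=T[:3,3]
    return o+d*(z-o[2])/d[2]
def cloud(n,d):
    f,cx,cy,T=K(n); v,u=np.mgrid[:420,:560]
    P=np.stack([(u-cx)/f*d,(v-cy)/f*d,d],-1); W=P@T[:3,:3].T+T[:3,3]; W[d<=0]=np.nan; return W
def proj(n,p):
    f,cx,cy,T=K(n); q=T[:3,:3].T@(np.array(p)-T[:3,3]); return f*q[0]/q[2]+cx,f*q[1]/q[2]+cy
def crop(n,p,x0,y0,x1,y1,s,name):
    im=cv2.resize(p[y0:y1,x0:x1,::-1],None,fx=s,fy=s,interpolation=cv2.INTER_CUBIC); cv2.imwrite("pics/"+name,im)
E
cat > b.py <<'E'
from h import *
S=np.load("scene0.npz");T=np.load("top0.npz")
crop("top",T["p"],120,130,420,280,2.6,"c1.png"); crop("scene",S["p"],140,120,460,330,2.4,"c2.png")
for n,D in(("scene",S),("top",T)):
    W=cloud(n,D["d"]); m=(np.abs(W[...,2])<6)&(W[...,0]>350)&(W[...,0]<800)&(np.abs(W[...,1])<350)
    q=W[m]; A=np.c_[q[:,:2],np.ones(len(q))]; print(n,m.sum(),np.linalg.lstsq(A,q[:,2],rcond=None)[0], np.nanstd(q[:,2]))
E
python3 b.py
```

```text
scene 50522 [ 8.17396593e-05 -5.73527952e-04  1.10924833e+00] 1.7397285420690252
top 45869 [-0.00188353 -0.00343733  0.29784649] 2.5678021067606456
```

```bash
cat > c.py <<'E'
from h import *
for n in("scene","top"):
    D=np.load(n+"0.npz"); W=cloud(n,D["d"]); 
    m=(W[...,2]>5)&(W[...,2]<90)&(W[...,0]>300)&(W[...,0]<700)&(np.abs(W[...,1])<400)
    N,L,st,c=cv2.connectedComponentsWithStats(m.astype(np.uint8))
    print(n)
    for i in range(1,N):
        if st[i,4]<40: continue
        q=W[L==i]; col=np.median(D["p"][L==i],0); zt=np.percentile(q[:,2],97)
        print(np.round(c[i]),st[i,4],"z",zt.round(1),"mean",q.mean(0).round(1),"min",q.min(0).round(),"max",q.max(0).round(),col)
E
python3 c.py
```

```text
scene
[211. 183.] 6136 z 17.5 mean [ 567.8 -193.9    9. ] min [ 447. -320.    5.] max [682. -78.  21.] [31. 31. 35.]
[121. 167.] 84 z 11.7 mean [ 652.2 -389.4    8.6] min [ 633. -400.    5.] max [ 676. -372.   13.] [130.  133.5 129.5]
[342. 197.] 390 z 42.0 mean [449.1  73.   30.8] min [416.  52.   5.] max [468.  90.  44.] [14.  78.5 35. ]
[390. 226.] 289 z 33.3 mean [454.1 191.1  25.5] min [433. 172.   5.] max [472. 208.  37.] [176. 177. 170.]
[314. 241.] 273 z 18.5 mean [567.5  82.4  13.7] min [546.  61.   5.] max [587. 102.  19.] [91. 93. 90.]
[447. 259.] 606 z 43.5 mean [465.7 320.8  33.4] min [430. 296.   5.] max [488. 344.  45.] [137. 107.  65.]
[358. 263.] 521 z 42.1 mean [572.  186.   30.8] min [544. 157.   5.] max [591. 209.  44.] [111.  51.   0.]
[273. 272.] 344 z 46.3 mean [682.   63.1  29.8] min [659.  29.   5.] max [695.  77.  50.] [93.5 96.  93. ]
[423. 297.] 362 z 46.8 mean [564.9 318.3  30.2] min [540. 298.   5.] max [577. 335.  49.] [119.   91.5   0. ]
[326. 303.] 506 z 60.0 mean [686.1 183.9  44.8] min [639. 164.   5.] max [698. 198.  66.] [14.  41.  82.5]
top
[197.
[... 372 characters left out ...]
629. -400.    5.] max [ 651. -374.   11.] [121. 126. 121.]
[197. 202.] 277 z 40.0 mean [561.7 180.7  32.9] min [539. 156.   6.] max [586. 207.  43.] [134.  92.  26.]
[240. 202.] 183 z 17.2 mean [561.9  78.9  12.4] min [543.  58.   6.] max [582.  99.  20.] [94. 97. 94.]
[141. 207.] 192 z 45.5 mean [553.5 313.   30.6] min [538. 298.   6.] max [572. 333.  47.] [125.  103.5  27. ]
[139. 249.] 368 z 42.1 mean [455.2 315.5  34.6] min [429. 293.   6.] max [483. 342.  44.] [124.  92.  53.]
[194. 250.] 203 z 32.3 mean [448.3 188.2  28. ] min [430. 170.   5.] max [465. 206.  33.] [156. 158. 159.]
[246. 253.] 249 z 41.2 mean [438.1  68.1  35.4] min [415.  49.   7.] max [461.  86.  43.] [ 42. 128.  67.]
```

View pics/c1.png

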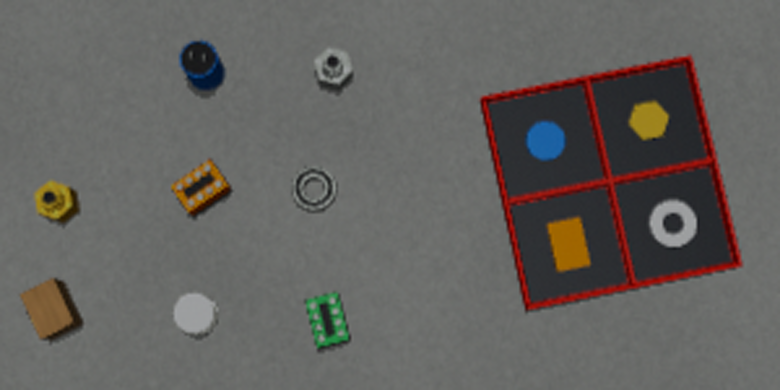

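View pics/c2.png

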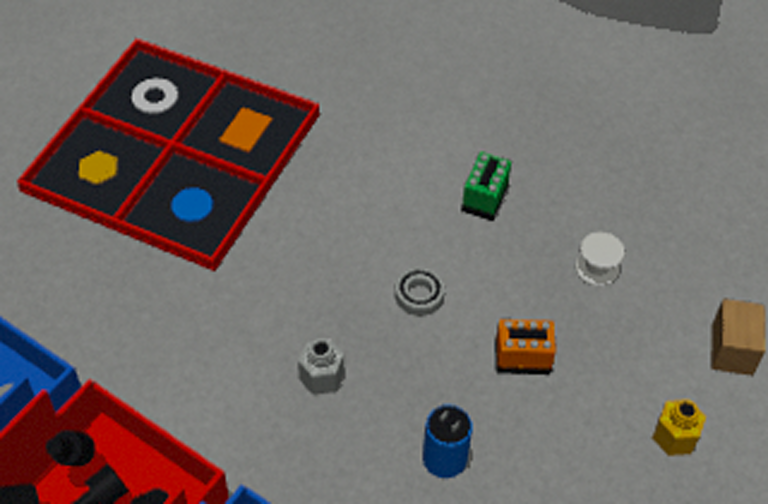

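The crops confirm the layout: the two cards nearer the parts are capacitor and relay, the far two hexagon and ring. Now comparing card centres between the two views.

```bash
cat > d.py <<'E'
from h import *
def cards(n,p):
    hsv=cv2.cvtColor(p,cv2.COLOR_RGB2HSV); H,S,V=[hsv[...,i].astype(int) for i in range(3)]
    roi=np.zeros(H.shape,bool)
    if n=="top": roi[155:248,305:405]=1
    else: roi[138:230,150:272]=1
    M={"hex":(H>22)&(H<35)&(S>120)&(V>100),"rel":(H>10)&(H<21)&(S>150)&(V>110),"ring":(S<40)&(V>110),"cap":(H>95)&(H<115)&(S>150)&(V>90)}
    out={}
    for k,m in M.items():
        m=(m&roi).astype(np.uint8); N,L,st,c=cv2.connectedComponentsWithStats(m); i=1+np.argmax(st[1:,4])
        v,u=np.nonzero(L==i); out[k]=(u.mean(),v.mean(),st[i,4],np.c_[u,v])
    return out
if __name__=="__main__":
  R={}
  for n in("scene","top"):
    o=cards(n,np.load(n+"0.npz")["p"])
    for k,(u,v,a,uv) in o.items():
        R[n,k]=ray(n,u,v,6)[:2]; 
        a_=np.nan
        if k=="rel":
            W=np.array([ray(n,*q,6)[:2] for q in uv]); e=np.linalg.eigh(np.cov(W.T)); a_=np.degrees(np.arctan2(*e[1][::-1,1])); print(np.sqrt(e[0]*12))
        print(n,k,round(u,1),round(v,1),a,R[n,k].round(1),a_)
    for a,b in(("hex","cap"),("hex","ring"),("ring","rel"),("cap","rel")):
        d=R[n,a]-R[n,b]; print(a,b,np.linalg.norm(d).round(1),np.degrees(np.arctan2(d[1],d[0])).round(1))
E
python3 d.py
```

```text
scene hex 180.1 189.2 147 [ 621.5 -237.4] nan
[32.44739703 47.13745024]
scene rel 241.9 173.5 225 [ 505.6 -155.2] -167.86700819492262
scene ring 258.2 209.6 1192 [566.  -62.6] nan
scene cap 219.5 204.6 197 [ 604.  -138.5] nan
hex cap 100.4 -79.9
hex ring 183.4 -72.4
ring rel 110.5 56.9
cap rel 99.8 9.6
top hex 369.2 175.8 165 [ 618.9 -237.8] nan
[30.74961714 45.63400958]
top rel 338.3 223.5 239 [ 503.6 -156.2] -170.3750747538255
top ring 378.5 215.5 201 [ 520.5 -254.9] nan
top cap 329.3 183.7 179 [ 602.1 -139. ] nan
hex cap 100.2 -80.3
hex ring 99.9 9.8
ring rel 100.1 -80.3
cap rel 100.0 9.9
```

```bash
cat > e.py <<'E'
from h import *
S=np.load("scene0.npz")["p"];T=np.load("top0.npz")["p"]
def t(p,u,v): return cv2.resize(p[v-20:v+20,u-20:u+20,::-1],(256,256),interpolation=cv2.INTER_CUBIC)
row=lambda p,c: np.hstack([t(p,*q) for q in c])
cv2.imwrite("pics/z1.png",np.vstack([row(T,[(141,207),(198,202),(240,203)]),row(S,[(423,297),(358,263),(314,241)])]))
cv2.imwrite("pics/z2.png",np.hstack([t(T,197,155),t(S,326,303)]))
E
python3 e.py
```

```text
(no output)
```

View pics/z1.png

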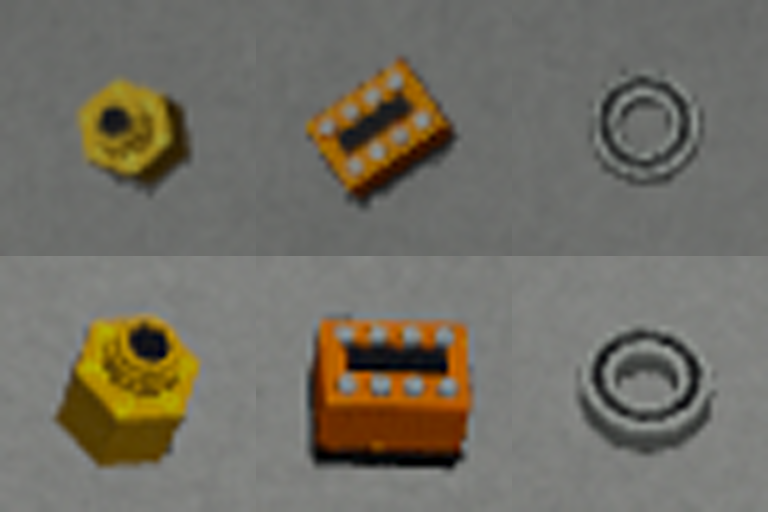

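View pics/z2.png

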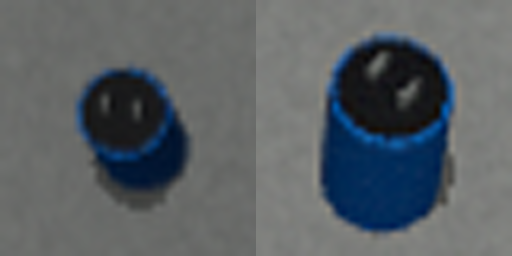

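The zooms are clear. The fitting's hex corners, the relay's bar, the bearing's seal ring and the capacitor's lid can all be picked out.

```bash
cat > f.py <<'E'
from h import *
def P(n,c,XY,z): return np.array([ray(n,c[0]-20+(x+.5)/6.4-.5,c[1]-20+(y+.5)/6.4-.5,z)[:2] for x,y in XY])
A=lambda d: np.degrees(np.arctan2(d[1],d[0])).round(1)
print("bearing",P("top",(240,203),[(133,126)],14),P("scene",(314,241),[(135,119)],14))
print("cap",P("top",(197,155),[(125,113)],56),P("scene",(326,303),[(135,90)],56))
for n,c,q in(("top",(198,202),[(84,137),(144,97),(156,113),(94,150)]),("scene",(358,263),[(91,90),(190,91),(192,116),(92,116)])):
    w=P(n,c,q,40); print("relay",n,w.mean(0).round(1),A(w[1]-w[0]),A(w[2]-w[3]),np.linalg.norm(w[1]-w[0]))
w=P("scene",(358,263),[(65,66),(210,66),(212,149),(62,149)],36); print("relay face scene",w.mean(0),A(w[1]-w[0]),A(w[2]-w[3]),np.linalg.norm(w-np.roll(w,1,0),axis=1))
w=P("top",(198,202),[(52,128),(146,60),(195,120),(100,186)],36); print("relay face top",w.mean(0),A(w[1]-w[0]),A(w[2]-w[3]),np.linalg.norm(w-np.roll(w,1,0),axis=1))
w=P("scene",(423,297),[(92,62),(178,66),(200,106),(186,158),(114,157),(77,107)],30); print("hex scene",w.mean(0),np.linalg.norm(w-np.roll(w,1,0),axis=1).round(1),[A(a) for a in np.roll(w,-1,0)-w])
w=P("top",(141,207),[(120,80),(165,99),(173,147),(136,178),(92,160),(79,118)],30); print("hex top",w.mean(0),np.linalg.norm(w-np.roll(w,1,0),axis=1).round(1),[A(a) for a in np.roll(w,-1,0)-w])
w=P("scene",(423,297),[(60,158),(103,208),(165,205)],0); print(w,[A(a) for a in np.diff(w,axis=0)])
print("stub",P("top",(141,207),[(115,122)],44),P("scene",(423,297),[(148,87)],44))
E
python3 f.py
```

```text
bearing [[561.08871193  78.96683617]] [[564.01466278  80.59492077]]
cap [[677.06133291 178.65966611]] [[679.78292379 180.89583775]]
relay top [563.2 181.4] -57.2 -60.2 26.360167556131827
relay scene [566.9 184.4] 125.0 125.7 29.653418124528486
relay face scene [566.3457253  183.19149417] 125.7 125.7 [29.44613509 43.91636655 29.37407208 44.62299037]
relay face top [564.09751081 180.57380717] -54.9 -56.1 [28.22860188 42.61116487 29.14231906 42.3782428 ]
hex scene [556.26561644 318.24035982] [16.1 24.8 13.7 18.1 20.5 18. ] [np.float64(122.7), np.float64(53.1), np.float64(13.1), np.float64(-55.1), np.float64(-117.5), np.float64(-168.6)]
hex top [554.22529483 314.74643991] [20.4 18.3 18.3 17.6 17.8 16.6] [np.float64(-114.5), np.float64(-170.3), np.float64(129.5), np.float64(66.2), np.float64(17.4), np.float64(-47.3)]
[[566.56920206 304.12601918]
 [573.852817   321.8326426 ]
 [562.37602649 336.12286135]] [np.float64(67.6), np.float64(128.8)]
stub [[555.39466657 315.77452095]] [[557.33348431 317.58110868]]
```

```bash
cat > m.py <<'E'
import sys,numpy as np
from rig import readout
# usage: m.py X Y Z yawdeg  -> tool shift in cm and turn, from the measured pose
s=readout.sense(); p=s["eef_pos"]; y=s["tcp_rot"][2]
X,Y,Z,W=map(float,sys.argv[1:5]); d=np.array([X,Y,Z])-p
dw=(np.radians(W)-y+np.pi)%(2*np.pi)-np.pi
print("t",round(s["clock"],2),"pos",p.round(1),"yaw",np.degrees(y).round(2),"rp",s["tcp_rot"][:2].round(4),"F",s["contact_force"].round(1),"op",round(s["opening"],3))
print("cm",np.round([(np.cos(y)*d[0]+np.sin(y)*d[1])/10,(np.sin(y)*d[0]-np.cos(y)*d[1])/10,-d[2]/10],2),"rz",round(-dw,3),"rows",np.linalg.norm(d)/41.7,abs(dw)/.125)
E
python3 m.py 385 -135 200 74; python3 m.py 556.2 316.5 150 128
```

```text
t 0.1 pos [ 214.  -586.7  230.7] yaw 20.04 rp [-3.1403 -0.    ] F [-0.2  0.8  0.1] op 1.003
cm [ 31.54 -36.58   3.07] rz -0.942 rows 11.606222627249297 7.534035905572331
t 0.1 pos [ 214.  -586.7  230.7] yaw 20.04 rp [-3.1403 -0.    ] F [-0.2  0.8  0.1] op 1.003
cm [ 63.1  -73.13   8.07] rz -1.884 rows 23.24310418393744 15.073858274187835
```

Request:
play_rows(
  rows=[
    [60, [31.5, -36.6, 3.1], [0, 0, -0.942]],
    [60, [31.5, -36.6, 3.1], [0, 0, -0.942]],
    [60, [31.5, -36.6, 3.1], [0, 0, -0.942]],
    [60, [31.5, -36.6, 3.1], [0, 0, -0.942]],
    [60, [31.5, -36.6, 3.1], [0, 0, -0.942]],
    [60, [31.5, -36.6, 3.1], [0, 0, -0.942]],
    [60, [31.5, -36.6, 3.1], [0, 0, -0.942]],
    [60, [31.5, -36.6, 3.1], [0, 0, -0.942]],
    [60, [31.5, -36.6, 3.1], [0, 0, -0.942]],
    [60, [31.5, -36.6, 3.1], [0, 0, -0.942]],
    [60, [31.5, -36.6, 3.1], [0, 0, -0.942]],
    [60, [31.5, -36.6, 3.1], [0, 0, -0.942]],
  ],
  squeeze=40,
)

```text
clock: 1.1
eef_pos: [384.9, -132.3, 200.0]
tcp_rot: [-3.141, -0.001, 1.293]
contact_force: [-0.5, -0.0, -0.5]
opening: 0.767
```

```bash
python3 m.py 556.2 316.5 120 128
```

```text
t 1.1 pos [ 384.9 -132.3  200. ] yaw 74.06 rp [-3.1413e+00 -8.0000e-04] F [-0.5 -0.  -0.5] op 0.767
cm [47.85  4.14  8.  ] rz -0.942 rows 11.677690595573065 7.532037415664007
```

Request:
play_rows(
  rows=[
    [60, [47.9, 4.1, 8], [0, 0, -0.942]],
    [60, [47.9, 4.1, 8], [0, 0, -0.942]],
    [60, [47.9, 4.1, 8], [0, 0, -0.942]],
    [60, [47.9, 4.1, 8], [0, 0, -0.942]],
    [60, [47.9, 4.1, 8], [0, 0, -0.942]],
    [60, [47.9, 4.1, 8], [0, 0, -0.942]],
    [60, [47.9, 4.1, 8], [0, 0, -0.942]],
    [60, [47.9, 4.1, 8], [0, 0, -0.942]],
    [60, [47.9, 4.1, 8], [0, 0, -0.942]],
    [60, [47.9, 4.1, 8], [0, 0, -0.942]],
    [60, [47.9, 4.1, 8], [0, 0, -0.942]],
    [60, [47.9, 4.1, 8], [0, 0, -0.942]],
  ],
)

```text
clock: 2.1
eef_pos: [556.6, 317.1, 119.3]
tcp_rot: [3.141, -0.0, 2.235]
contact_force: [0.0, -0.3, -0.5]
opening: 0.765
```

```bash
cat > g.py <<'E'
import sys
from h import *
tag=sys.argv[1]
for n in("scene","top"):
    p,d=grab_frame(n); np.savez(n+tag+".npz",p=p,d=d)
    u,v=proj(n,[float(x) for x in sys.argv[2:5]]); h=int(sys.argv[5]); u=int(np.clip(u,h,560-h));v=int(np.clip(v,h,420-h)); s=int(400/2/h)
    im=cv2.resize(p[v-h:v+h,u-h:u+h,::-1],(400,400),interpolation=cv2.INTER_CUBIC); print(n,"crop centre",u,v,"half",h)
    if n=="scene": a=im
cv2.imwrite("pics/"+tag+".png",np.hstack([a,im]))
E
python3 g.py s1 556 316 60 40;  python3 m.py 556.2 316.5 120 128
```

```text
scene crop centre 427 284 half 40
top crop centre 136 204 half 40
t 2.2 pos [556.8 317.9 119. ] yaw 128.16 rp [ 3.1407e+00 -5.0000e-04] F [ 0.4 -1.2  0.1] op 0.763
cm [-0.07 -0.13 -0.1 ] rz 0.003 rows 0.04345819376220728 0.021735169373751972
```

View pics/s1.png

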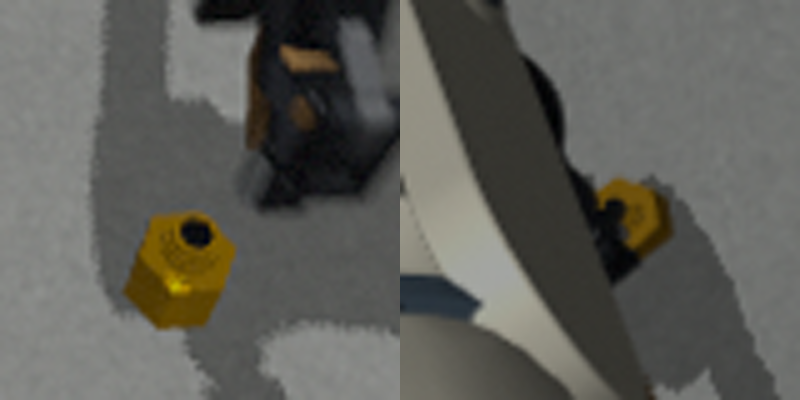

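The fingers stand over the brass fitting (scene crop (185,265)), so I'll descend.

Request:
play_rows(
  rows=[
    [60, [-0.1, -0.1, 2], [0, 0, 0]],
    [60, [-0.1, -0.1, 4], [0, 0, 0]],
    [60, [-0.1, -0.1, 5.5], [0, 0, 0]],
    [60, [-0.1, -0.1, 6.5], [0, 0, 0]],
    [60, [-0.1, -0.1, 6.5], [0, 0, 0]],
  ],
)

```text
clock: 2.62
eef_pos: [554.2, 311.0, 53.0]
tcp_rot: [-3.137, -0.001, 2.233]
contact_force: [-0.8, 0.0, 0.2]
opening: 0.766
```

```bash
python3 g.py s2 556 316 30 30;  python3 m.py 556.2 316.5 6 128
```

```text
scene crop centre 423 292 half 30
top crop centre 139 206 half 30
t 2.72 pos [555.8 312.   55.4] yaw 127.97 rp [-3.141 -0.   ] F [0.6 0.2 1. ] op 0.766
cm [0.33 0.31 4.94] rz -0.001 rows 1.1894212149537002 0.004001157416762879
```

View pics/s2.png

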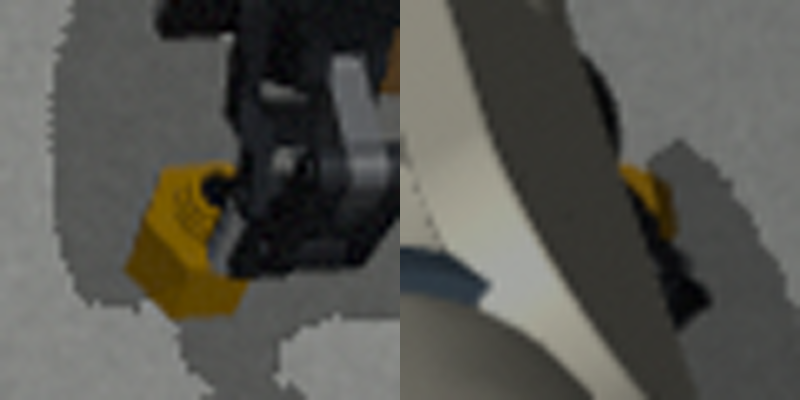

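The fitting still sits between the jaws, but the arm settled about 4 mm short in y. I'll correct that, then go down.

Request:
play_rows(
  rows=[
    [60, [0.33, 0.31, 0], [0, 0, 0]],
    [60, [0.33, 0.31, 0], [0, 0, 0]],
    [60, [0.33, 0.31, 0], [0, 0, 0]],
  ],
)

```text
clock: 2.97
eef_pos: [556.9, 317.6, 56.4]
tcp_rot: [3.14, 0.0, 2.234]
contact_force: [-1.2, 0.2, 0.2]
opening: 0.765
```

```bash
python3 m.py 556.2 316.5 6 128
```

```text
t 2.97 pos [556.9 317.6  56.4] yaw 128.0 rp [3.1398e+00 2.0000e-04] F [-1.2  0.2  0.2] op 0.765
cm [-0.04 -0.12  5.04] rz 0.0 rows 1.208001743011952 0.0002142701136200742
```

Request:
play_rows(
  rows=[
    [60, [0, 0, 1.2], [0, 0, 0]],
    [60, [0, 0, 2.4], [0, 0, 0]],
    [60, [0, 0, 3.5], [0, 0, 0]],
    [60, [0, 0, 4.3], [0, 0, 0]],
    [60, [0, 0, 4.8], [0, 0, 0]],
    [60, [0, 0, 4.9], [0, 0, 0]],
    [60, [0, 0, 4.9], [0, 0, 0]],
    [60, [0, 0, 4.9], [0, 0, 0]],
    [60, [0, 0, 4.9], [0, 0, 0]],
  ],
)

```text
clock: 3.72
eef_pos: [556.6, 317.1, 6.8]
tcp_rot: [3.141, 0.0, 2.234]
contact_force: [0.4, 0.5, -0.7]
opening: 0.764
```

```bash
python3 m.py 556.2 316.5 6 128
```

```text
t 3.72 pos [556.6 317.1   6.8] yaw 127.99 rp [3.1407e+00 1.0000e-04] F [ 0.4  0.5 -0.7] op 0.764
cm [-0.02 -0.08  0.08] rz -0.0 rows 0.026453565440538045 0.001598411319296389
```

Good. Closing.

Request:
play_rows(
  rows=[
    [255, [0, 0, 0], [0, 0, 0]],
    [255, [0, 0, 0], [0, 0, 0]],
    [255, [0, 0, 0], [0, 0, 0]],
    [255, [0, 0, 0], [0, 0, 0]],
    [255, [0, 0, 0], [0, 0, 0]],
    [255, [0, 0, 0], [0, 0, 0]],
    [255, [0, 0, 0], [0, 0, 0]],
    [255, [0, 0, 0], [0, 0, 0]],
    [255, [0, 0, 0], [0, 0, 0]],
    [255, [0, 0, 0], [0, 0, 0]],
  ],
  squeeze=40,
)

```text
clock: 4.55
eef_pos: [556.7, 317.2, 6.9]
tcp_rot: [3.141, 0.0, 2.234]
contact_force: [-0.6, -0.5, 6.2]
opening: 0.366
```

```bash
python3 g.py s3 556 316 30 30;  python3 m.py 556.2 316.5 6 128
```

```text
scene crop centre 423 292 half 30
top crop centre 139 206 half 30
t 4.65 pos [556.6 317.2   6.9] yaw 127.99 rp [3.1407e+00 1.0000e-04] F [-0.1 -0.4  6.4] op 0.365
cm [-0.03 -0.07  0.09] rz -0.0 rows 0.027971463900110127 0.0019752675646103057
```

View pics/s3.png

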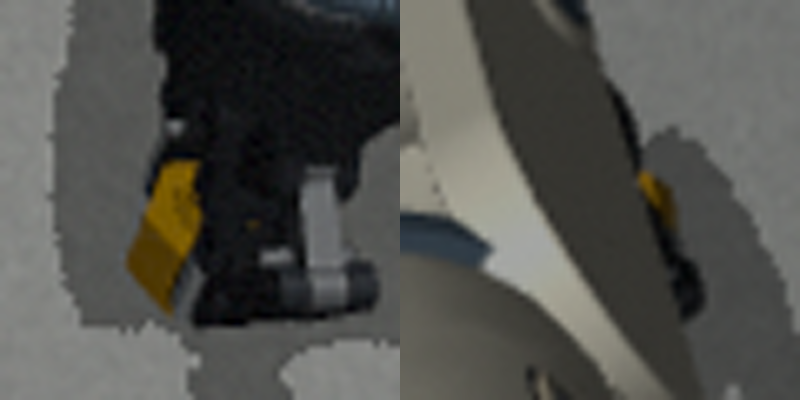

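Opening reads 31 mm, so it is on the flats. Lifting.

Request:
play_rows(
  rows=[
    [255, [0, 0, -0.5], [0, 0, 0]],
    [255, [0, 0, -2], [0, 0, 0]],
    [255, [0, 0, -5], [0, 0, 0]],
    [255, [0, 0, -8], [0, 0, 0]],
    [255, [0, 0, -11], [0, 0, 0]],
    [255, [0, 0, -13], [0, 0, 0]],
    [255, [0, 0, -14], [0, 0, 0]],
    [255, [0, 0, -14], [0, 0, 0]],
    [255, [0, 0, -14], [0, 0, 0]],
  ],
)

```text
clock: 5.4
eef_pos: [555.9, 316.7, 145.7]
tcp_rot: [-3.141, -0.0, 2.234]
contact_force: [0.3, -0.0, -2.1]
opening: 0.368
```

```bash
python3 m.py 590 40 145 114;python3 m.py 620.2 -237.6 145 99.8
```

```text
t 5.4 pos [555.9 316.7 145.7] yaw 127.99 rp [-3.1412e+00 -1.0000e-04] F [ 0.3 -0.  -2.1] op 0.368
cm [-23.91 -14.34   0.07] rz 0.244 rows 6.686334369691193 1.9529287400294386
t 5.4 pos [555.9 316.7 145.7] yaw 127.99 rp [-3.1412e+00 -1.0000e-04] F [ 0.3 -0.  -2.1] op 0.368
cm [-47.65 -29.05   0.07] rz 0.492 rows 13.382335960749387 3.935622770294998
```

Request:
play_rows(
  rows=[
    [255, [-1, -0.6, 0], [0, 0, 0.01]],
    [255, [-3.4, -2, 0], [0, 0, 0.05]],
    [255, [-6.8, -4.1, 0], [0, 0, 0.1]],
    [255, [-10.2, -6.2, 0], [0, 0, 0.14]],
    [255, [-13.6, -8.3, 0], [0, 0, 0.18]],
    [255, [-17, -10.4, 0], [0, 0, 0.22]],
    [255, [-20.4, -12.5, 0], [0, 0, 0.26]],
    [255, [-23.8, -14.5, 0], [0, 0, 0.3]],
    [255, [-27.2, -16.6, 0], [0, 0, 0.34]],
    [255, [-30.6, -18.7, 0], [0, 0, 0.38]],
    [255, [-34, -20.7, 0], [0, 0, 0.42]],
    [255, [-37.4, -22.8, 0], [0, 0, 0.45]],
  ],
)

```text
clock: 6.4
eef_pos: [605.1, -120.5, 144.2]
tcp_rot: [-3.139, -0.001, 1.781]
contact_force: [0.4, 0.7, -1.8]
opening: 0.367
```

```bash
python3 m.py 620.2 -237.6 80 99.8
```

```text
t 6.4 pos [ 605.1 -120.5  144.2] yaw 102.05 rp [-3.1386e+00 -1.2000e-03] F [ 0.4  0.7 -1.8] op 0.367
cm [-11.76  -0.97   6.42] rz 0.039 rows 3.221999229367235 0.31370376922182786
```

Request:
play_rows(
  rows=[
    [255, [-3.2, -0.3, 0], [0, 0, 0.02]],
    [255, [-6, -0.5, 0], [0, 0, 0.04]],
    [255, [-8.5, -0.7, 0], [0, 0, 0.04]],
    [255, [-10.4, -0.9, 0], [0, 0, 0.04]],
    [255, [-11.5, -1, 1], [0, 0, 0.04]],
    [255, [-11.5, -1, 3], [0, 0, 0.04]],
    [255, [-11.5, -1, 5], [0, 0, 0.04]],
    [255, [-11.5, -1, 6.4], [0, 0, 0.04]],
    [255, [-11.5, -1, 6.4], [0, 0, 0.04]],
    [255, [-11.5, -1, 6.4], [0, 0, 0.04]],
    [255, [-11.5, -1, 6.4], [0, 0, 0.04]],
  ],
)

```text
clock: 7.32
eef_pos: [621.6, -232.5, 82.5]
tcp_rot: [3.141, 0.0, 1.744]
contact_force: [-0.0, 0.9, -1.0]
opening: 0.365
```

```bash
python3 g.py s4 620 -237.6 30 40;  python3 m.py 620.2 -237.6 14 99.8
```

```text
scene crop centre 178 181 half 40
top crop centre 371 173 half 40
t 7.42 pos [ 622.1 -232.7   83.4] yaw 99.93 rp [3.14e+00 9.00e-04] F [ 0.3 -0.4 -1.8] op 0.367
cm [-0.45 -0.27  6.94] rz 0.002 rows 1.6695626951697387 0.01879381850796591
```

View pics/s4.png

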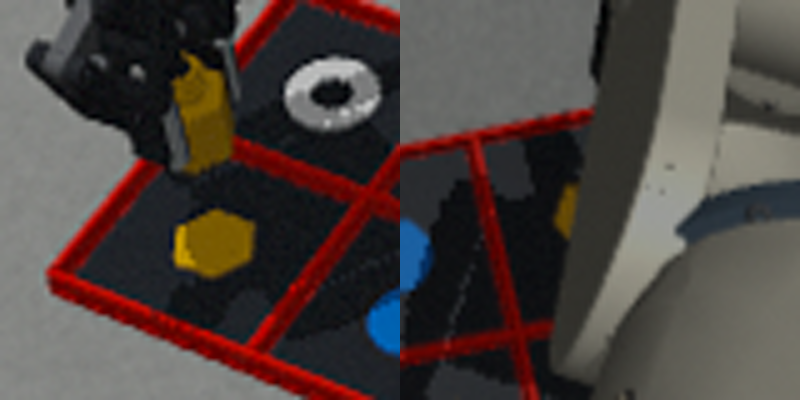

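The fitting is held upright above its hexagon (scene crop (215,245)). Correcting laterally, then lowering.

Request:
play_rows(
  rows=[
    [255, [-0.45, -0.27, 0], [0, 0, 0]],
    [255, [-0.45, -0.27, 0.5], [0, 0, 0]],
    [255, [-0.45, -0.27, 2], [0, 0, 0]],
    [255, [-0.45, -0.27, 3.5], [0, 0, 0]],
    [255, [-0.45, -0.27, 4.7], [0, 0, 0]],
    [255, [-0.45, -0.27, 5.4], [0, 0, 0]],
    [255, [-0.45, -0.27, 5.9], [0, 0, 0]],
    [255, [-0.45, -0.27, 5.9], [0, 0, 0]],
    [255, [-0.45, -0.27, 5.9], [0, 0, 0]],
    [255, [-0.45, -0.27, 5.9], [0, 0, 0]],
  ],
)

```text
clock: 8.25
eef_pos: [619.9, -237.8, 23.9]
tcp_rot: [3.141, 0.001, 1.744]
contact_force: [0.6, 0.2, -1.7]
opening: 0.367
```

```bash
python3 g.py s5 620 -237.6 20 30;  python3 m.py 620.2 -237.6 14 99.8
```

```text
scene crop centre 179 184 half 30
top crop centre 370 174 half 30
t 8.35 pos [ 619.9 -237.8   24.1] yaw 99.91 rp [3.1406e+00 6.0000e-04] F [ 0.4 -0.2 -2.1] op 0.368
cm [0.01 0.03 1.01] rz 0.002 rows 0.24119309762060562 0.016015865636163085
```

View pics/s5.png

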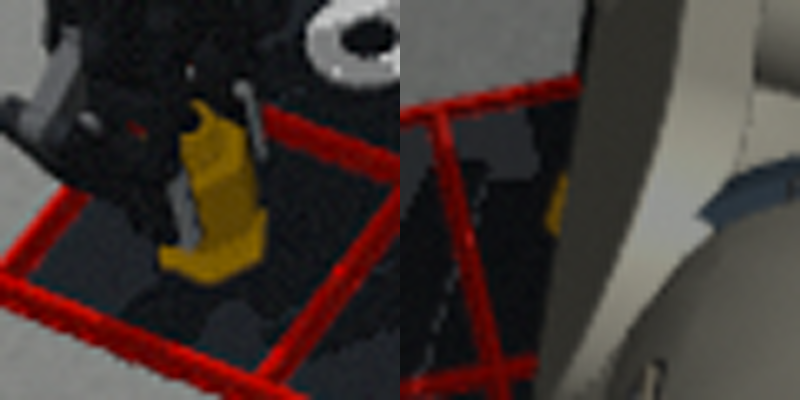

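The fitting hangs about 11 mm above its hexagon, well aligned with it. Setting down slowly.

Request:
play_rows(
  rows=[
    [255, [0, 0, 0.3], [0, 0, 0]],
    [255, [0, 0, 0.6], [0, 0, 0]],
    [255, [0, 0, 0.8], [0, 0, 0]],
    [255, [0, 0, 0.95], [0, 0, 0]],
    [255, [0, 0, 1.05], [0, 0, 0]],
    [255, [0, 0, 1.05], [0, 0, 0]],
    [255, [0, 0, 1.05], [0, 0, 0]],
    [255, [0, 0, 1.05], [0, 0, 0]],
  ],
)

```text
clock: 9.02
eef_pos: [619.3, -237.6, 12.9]
tcp_rot: [-3.141, -0.0, 1.744]
contact_force: [-1.9, 0.9, 2.2]
opening: 0.367
```

```bash
python3 m.py 620.2 -237.6 14 99.8
```

```text
t 9.02 pos [ 619.3 -237.6   12.9] yaw 99.91 rp [-3.1414e+00 -1.0000e-04] F [-1.9  0.9  2.2] op 0.367
cm [-0.02  0.09 -0.11] rz 0.002 rows 0.03363836531824242 0.015669222478475575
```

Touching down (force went from −2 to +2 N). Releasing and lifting.

Request:
play_rows(
  rows=[
    [105, [0, 0, 0], [0, 0, 0]],
    [105, [0, 0, 0], [0, 0, 0]],
    [105, [0, 0, 0], [0, 0, 0]],
    [105, [0, 0, 0], [0, 0, 0]],
    [105, [0, 0, 0], [0, 0, 0]],
    [105, [0, 0, -1], [0, 0, 0]],
    [105, [0, 0, -3], [0, 0, 0]],
    [105, [0, 0, -6], [0, 0, 0]],
    [105, [0, 0, -9], [0, 0, 0]],
    [105, [0, 0, -12], [0, 0, 0]],
    [105, [0, 0, -14], [0, 0, 0]],
    [105, [0, 0, -14], [0, 0, 0]],
  ],
  squeeze=30,
)

```text
clock: 10.02
eef_pos: [622.2, -238.7, 158.9]
tcp_rot: [3.134, 0.004, 1.744]
contact_force: [1.6, -0.4, -0.1]
opening: 0.589
```

```bash
python3 m.py 593 -30 150 113;python3 m.py 565.3 182 150 125.5
```

```text
t 10.02 pos [ 622.2 -238.7  158.9] yaw 99.91 rp [3.1344 0.0043] F [ 1.6 -0.4 -0.1] op 0.589
cm [21.06  0.72  0.89] rz -0.228 rows 5.0572288345631895 1.827412760374557
t 10.02 pos [ 622.2 -238.7  158.9] yaw 99.91 rp [3.1344 0.0043] F [ 1.6 -0.4 -0.1] op 0.589
cm [42.42  1.64  0.89] rz -0.447 rows 10.181991843280025 3.572742012368888
```

Request:
play_rows(
  rows=[
    [90, [4, 0.2, 0], [0, 0, -0.04]],
    [90, [8, 0.3, 0], [0, 0, -0.08]],
    [90, [12, 0.5, 0], [0, 0, -0.12]],
    [90, [16, 0.6, 0], [0, 0, -0.16]],
    [90, [20, 0.8, 0], [0, 0, -0.2]],
    [90, [24, 0.9, 0], [0, 0, -0.25]],
    [90, [28, 1.1, 0], [0, 0, -0.3]],
    [90, [32, 1.2, 0], [0, 0, -0.35]],
    [90, [36, 1.4, 0], [0, 0, -0.4]],
    [90, [39.5, 1.5, 0], [0, 0, -0.44]],
    [90, [41.8, 1.6, 0], [0, 0, -0.447]],
    [90, [42.4, 1.6, 0], [0, 0, -0.447]],
  ],
)

```text
clock: 11.02
eef_pos: [561.4, 186.3, 152.8]
tcp_rot: [3.141, -0.001, 2.194]
contact_force: [0.3, 0.7, 0.8]
opening: 0.644
```

```bash
python3 g.py s6 620 -237.6 20 30; python3 m.py 565.3 182 60 125.5
```

```text
scene crop centre 179 184 half 30
top crop centre 370 174 half 30
t 11.12 pos [561.7 183.8 152.7] yaw 125.64 rp [-3.1413  0.    ] F [-0.4 -0.1 -0.3] op 0.646
cm [-0.36  0.19  9.27] rz 0.003 rows 2.2246997275809592 0.02005638238935603
```

View pics/s6.png

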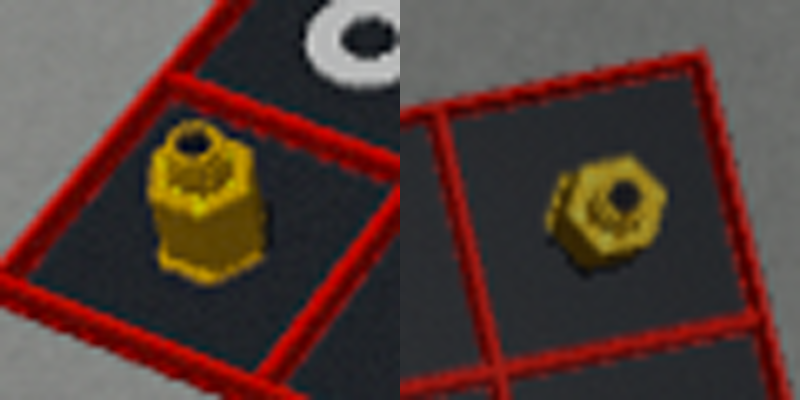

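```bash
cat > k.py <<'E'
from h import *
def P(n,c,h,XY,z): s=400/2/h; return np.array([ray(n,c[0]-h+(x+.5)/s-.5,c[1]-h+(y+.5)/s-.5,z)[:2] for x,y in XY])
if __name__=="__main__":
    print("stub scene",P("scene",(179,184),30,[(192,140)],50)-[621.5,-237.4],"top",P("top",(370,174),30,[(226,196)],50)-[618.9,-237.8])
    w=P("scene",(179,184),30,[(165,145),(225,133),(250,155),(243,200),(177,208),(148,190)],36); print(w.mean(0)-[621.5,-237.4])
    w=P("top",(370,174),30,[(186,160),(238,156),(267,200),(235,240),(187,245),(162,203)],36); print(w.mean(0)-[618.9,-237.8])
    # original same method
    print("orig stub offsets used", P("scene",(423,297),20,[(148*400/256,87*400/256)],44), P("top",(141,207),20,[(115*400/256,122*400/256)],44))
E
python3 k.py
```

```text
stub scene [[-3.7048767  -1.72902584]] top [[-2.00076695 -1.13978619]]
[-3.16478854 -0.22819254]
[-0.73246759  0.66749805]
orig stub offsets used [[557.31083712 317.51359062]] [[555.46308098 315.84081673]]
```

The fitting stands upright on its hexagon, about 2.4 mm off towards −x. I'll use that as a bias for the next parts and trim the fitting afterwards. Descending on the relay now.

Request:
play_rows(
  rows=[
    [90, [-0.36, 0.19, 1], [0, 0, 0]],
    [90, [-0.36, 0.19, 4], [0, 0, 0]],
    [90, [-0.36, 0.19, 7], [0, 0, 0]],
    [90, [-0.36, 0.19, 9], [0, 0, 0]],
    [90, [-0.36, 0.19, 9.3], [0, 0, 0]],
    [90, [-0.36, 0.19, 9.3], [0, 0, 0]],
    [90, [-0.36, 0.19, 9.3], [0, 0, 0]],
    [90, [-0.36, 0.19, 9.3], [0, 0, 0]],
  ],
)

```text
clock: 11.78
eef_pos: [567.0, 180.7, 61.1]
tcp_rot: [3.14, 0.001, 2.19]
contact_force: [0.3, 0.3, 0.2]
opening: 0.649
```

```bash
python3 g.py s7 565.3 182 30 30; python3 m.py 565.3 182 8 125.5
```

```text
scene crop centre 358 260 half 30
top crop centre 196 200 half 30
t 11.88 pos [566.9 181.   61.2] yaw 125.51 rp [3.1393e+00 8.0000e-04] F [ 0.7 -0.5 -0.4] op 0.648
cm [ 0.17 -0.07  5.32] rz 0.0 rows 1.2772277819013582 0.000707056384325
```

View pics/s7.png

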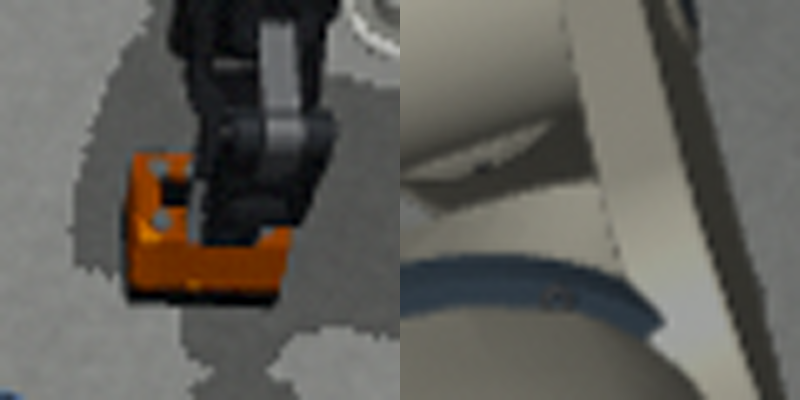

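The relay is framed by the jaws, with the near finger at crop (245,220). Descending and closing.

Request:
play_rows(
  rows=[
    [90, [0.17, -0.07, 0.6], [0, 0, 0]],
    [90, [0.17, -0.07, 1.8], [0, 0, 0]],
    [90, [0.17, -0.07, 3], [0, 0, 0]],
    [90, [0.17, -0.07, 4.2], [0, 0, 0]],
    [90, [0.17, -0.07, 5], [0, 0, 0]],
    [90, [0.17, -0.07, 5.3], [0, 0, 0]],
    [90, [0.17, -0.07, 5.3], [0, 0, 0]],
    [90, [0.17, -0.07, 5.3], [0, 0, 0]],
  ],
)

```text
clock: 12.55
eef_pos: [564.2, 182.0, 6.4]
tcp_rot: [-3.141, -0.0, 2.191]
contact_force: [-0.2, 0.5, 0.1]
opening: 0.646
```

Request:
play_rows(
  rows=[
    [255, [0, 0, 0], [0, 0, 0]],
    [255, [0, 0, 0], [0, 0, 0]],
    [255, [0, 0, 0], [0, 0, 0]],
    [255, [0, 0, 0], [0, 0, 0]],
    [255, [0, 0, 0], [0, 0, 0]],
    [255, [0, 0, 0], [0, 0, 0]],
    [255, [0, 0, 0], [0, 0, 0]],
    [255, [0, 0, 0], [0, 0, 0]],
  ],
  squeeze=30,
)

```text
clock: 13.22
eef_pos: [564.8, 182.2, 7.4]
tcp_rot: [3.14, 0.0, 2.191]
contact_force: [-0.9, 0.4, 5.9]
opening: 0.344
```

```bash
python3 m.py 565.3 182 8 125.5
```

```text
t 13.22 pos [564.8 182.2   7.4] yaw 125.53 rp [3.1405e+00 4.0000e-04] F [-0.9  0.4  5.9] op 0.344
cm [-0.04  0.03 -0.06] rz 0.0 rows 0.019140610537462258 0.0035194971553096366
```

Request:
play_rows(
  rows=[
    [255, [0, 0, -0.5], [0, 0, 0]],
    [255, [0, 0, -2], [0, 0, 0]],
    [255, [0, 0, -5], [0, 0, 0]],
    [255, [0, 0, -8], [0, 0, 0]],
    [255, [0, 0, -11], [0, 0, 0]],
    [255, [0, 0, -13], [0, 0, 0]],
    [255, [0, 0, -14], [0, 0, 0]],
    [255, [0, 0, -14], [0, 0, 0]],
    [255, [0, 0, -14], [0, 0, 0]],
  ],
)

```text
clock: 13.97
eef_pos: [563.9, 181.9, 146.3]
tcp_rot: [-3.141, -0.0, 2.191]
contact_force: [0.2, -0.3, -1.1]
opening: 0.345
```

```bash
python3 g.py s8 565.3 182 100 50; python3 m.py 506.1 -155.2 147 189.8
```

```text
scene crop centre 362 239 half 50
top crop centre 192 196 half 50
t 14.07 pos [563.1 181.6 145.1] yaw 125.52 rp [-3.139e+00 -8.000e-04] F [ 0.   0.7 -2.2] op 0.349
cm [-24.1  -24.21  -0.19] rz -1.122 rows 8.192368788516625 8.974658796373362
```

View pics/s8.png

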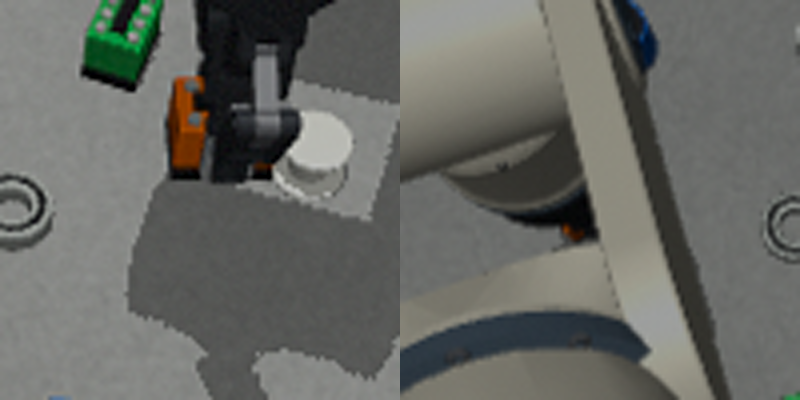

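The relay is held upright by its sides at crop (190,130). Carrying it to its card.

Request:
play_rows(
  rows=[
    [255, [-1.2, -1.2, 0], [0, 0, -0.05]],
    [255, [-3.6, -3.6, 0], [0, 0, -0.15]],
    [255, [-6.2, -6.2, 0], [0, 0, -0.27]],
    [255, [-8.8, -8.8, 0], [0, 0, -0.39]],
    [255, [-11.4, -11.4, 0], [0, 0, -0.51]],
    [255, [-14, -14, 0], [0, 0, -0.63]],
    [255, [-16.6, -16.6, 0], [0, 0, -0.75]],
    [255, [-19, -19, 0], [0, 0, -0.87]],
    [255, [-21.2, -21.3, 0], [0, 0, -0.99]],
    [255, [-23, -23.1, 0], [0, 0, -1.08]],
    [255, [-24.1, -24.2, 0], [0, 0, -1.122]],
    [255, [-24.1, -24.2, 0], [0, 0, -1.122]],
  ],
)

```text
clock: 15.07
eef_pos: [505.9, -157.2, 145.2]
tcp_rot: [3.141, -0.003, -2.971]
contact_force: [0.0, 1.2, -0.6]
opening: 0.344
```

```bash
python3 m.py 506.1 -155.2 24 189.8
```

```text
t 15.07 pos [ 505.9 -157.2  145.2] yaw -170.2 rp [ 3.1411e+00 -2.6000e-03] F [ 0.   1.2 -0.6] op 0.344
cm [-0.06  0.2  12.12] rz -0.0 rows 2.9062816774791127 0.00012643536902601227
```

Request:
play_rows(
  rows=[
    [255, [0, 0, 1], [0, 0, 0]],
    [255, [0, 0, 3.5], [0, 0, 0]],
    [255, [0, 0, 6.5], [0, 0, 0]],
    [255, [0, 0, 9.5], [0, 0, 0]],
    [255, [0, 0, 11], [0, 0, 0]],
    [255, [0, 0, 11.9], [0, 0, 0]],
    [255, [0, 0, 12], [0, 0, 0]],
    [255, [0, 0, 12], [0, 0, 0]],
    [255, [0, 0, 12], [0, 0, 0]],
    [255, [0, 0, 12], [0, 0, 0]],
  ],
)

```text
clock: 15.9
eef_pos: [508.3, -154.8, 27.8]
tcp_rot: [-3.141, 0.002, -2.97]
contact_force: [-0.5, 0.1, -1.5]
opening: 0.349
```

```bash
python3 g.py s9 505 -156 20 30; python3 m.py 506.1 -155.2 14 189.8
```

```text
scene crop centre 241 168 half 30
top crop centre 339 222 half 30
t 16.0 pos [ 508.1 -154.9   27.8] yaw -170.2 rp [-3.1408e+00  1.7000e-03] F [ 0.1 -0.2 -0.4] op 0.347
cm [0.2  0.   1.38] rz 0.0 rows 0.3343250691834586 0.000523416730544568
```

View pics/s9.png

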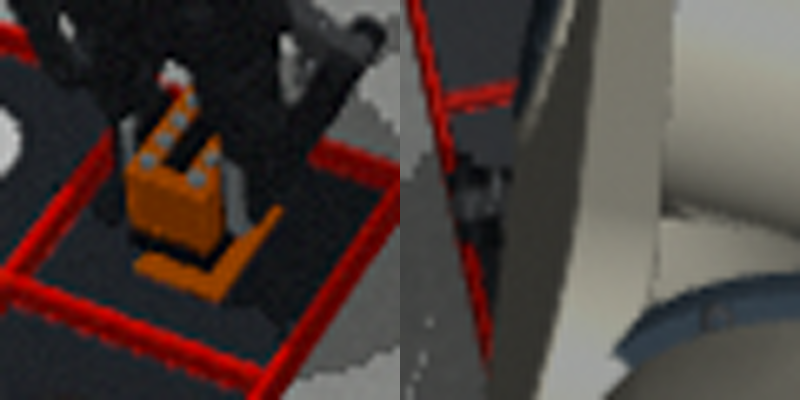

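The relay hangs squarely over its rectangle, about 14 mm up. Trimming x by 2 mm and lowering.

Request:
play_rows(
  rows=[
    [255, [0.2, 0, 0.2], [0, 0, 0]],
    [255, [0.2, 0, 0.5], [0, 0, 0]],
    [255, [0.2, 0, 0.8], [0, 0, 0]],
    [255, [0.2, 0, 1.05], [0, 0, 0]],
    [255, [0.2, 0, 1.25], [0, 0, 0]],
    [255, [0.2, 0, 1.35], [0, 0, 0]],
    [255, [0.2, 0, 1.4], [0, 0, 0]],
    [255, [0.2, 0, 1.4], [0, 0, 0]],
    [255, [0.2, 0, 1.4], [0, 0, 0]],
  ],
)

```text
clock: 16.75
eef_pos: [505.1, -155.1, 13.4]
tcp_rot: [3.141, -0.0, -2.97]
contact_force: [-3.3, 0.5, 12.5]
opening: 0.346
```

```bash
python3 m.py 506.1 -155.2 14 189.8
```

```text
t 16.75 pos [ 505.1 -155.1   13.4] yaw -170.19 rp [ 3.1414e+00 -5.0000e-04] F [-3.3  0.5 12.5] op 0.346
cm [-0.09 -0.03 -0.06] rz 0.0 rows 0.027393601868843022 0.0010514981192812911
```

Request:
play_rows(
  rows=[
    [105, [0, 0, -0.05], [0, 0, 0]],
    [105, [0, 0, -0.05], [0, 0, 0]],
    [105, [0, 0, -0.05], [0, 0, 0]],
    [105, [0, 0, -0.05], [0, 0, 0]],
    [105, [0, 0, -0.05], [0, 0, 0]],
    [105, [0, 0, -1], [0, 0, 0]],
    [105, [0, 0, -3], [0, 0, 0]],
    [105, [0, 0, -6], [0, 0, 0]],
    [105, [0, 0, -9], [0, 0, 0]],
    [105, [0, 0, -12], [0, 0, 0]],
    [105, [0, 0, -14], [0, 0, 0]],
    [105, [0, 0, -14], [0, 0, 0]],
  ],
)

```text
clock: 17.75
eef_pos: [507.9, -155.9, 157.8]
tcp_rot: [-3.138, 0.007, -2.97]
contact_force: [1.5, -1.0, 0.5]
opening: 0.589
```

```bash
python3 m.py 562.5 79.8 150 99.8
```

```text
t 17.75 pos [ 507.9 -155.9  157.8] yaw -170.19 rp [-3.1382  0.0067] F [ 1.5 -1.   0.5] op 0.589
cm [-9.39 22.3   0.78] rz 1.571 rows 5.805055755410064 12.567259191085427
```

Request:
play_rows(
  rows=[
    [60, [-0.8, 2, 0], [0, 0, 0.12]],
    [60, [-1.6, 4, 0], [0, 0, 0.24]],
    [60, [-2.4, 6, 0], [0, 0, 0.36]],
    [60, [-3.3, 8, 0], [0, 0, 0.48]],
    [60, [-4.2, 10, 0], [0, 0, 0.6]],
    [60, [-5, 12, 0], [0, 0, 0.72]],
    [60, [-5.9, 14, 0], [0, 0, 0.84]],
    [60, [-6.7, 16, 0], [0, 0, 0.96]],
    [60, [-7.6, 18, 0], [0, 0, 1.08]],
    [60, [-8.5, 20, 0], [0, 0, 1.2]],
    [60, [-9.1, 21.6, 0], [0, 0, 1.32]],
    [60, [-9.4, 22.3, 0], [0, 0, 1.44]],
  ],
)

```text
clock: 18.75
eef_pos: [560.0, 82.6, 152.6]
tcp_rot: [-3.141, -0.0, 1.868]
contact_force: [-0.9, -0.3, 0.2]
opening: 0.763
```

```bash
python3 g.py s10 505 -156 20 30; python3 m.py 562.5 79.8 50 107.3
```

```text
scene crop centre 241 168 half 30
top crop centre 339 222 half 30
t 18.85 pos [559.9  81.8 152.6] yaw 107.27 rp [-3.1413e+00 -2.0000e-04] F [1.  0.  0.2] op 0.764
cm [-0.27  0.19 10.26] rz -0.0 rows 2.460829024123174 0.0039517804154769465
```

View pics/s10.png

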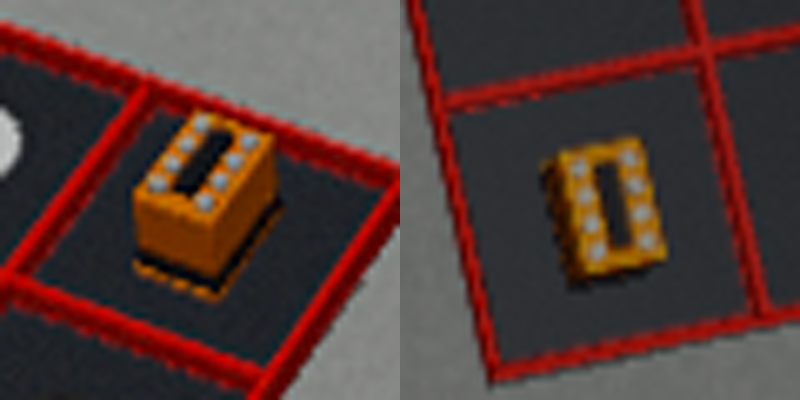

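```bash
cat > k2.py <<'E'
from k import *
A=lambda d: np.degrees(np.arctan2(d[1],d[0])).round(1)
w=P("scene",(241,168),30,[(135,192),(200,110),(276,137),(212,219)],42); print(w.mean(0)-[505.6,-155.2],A(w[0]-w[1]),A(w[3]-w[2]))
w=P("top",(339,222),30,[(158,152),(238,137),(267,260),(185,277)],42); print(w.mean(0)-[503.6,-156.2],A(w[0]-w[3]),A(w[1]-w[2]))
print(P("scene",(241,168),30,[(207,162)],46)-[505.6,-155.2],P("top",(339,222),30,[(214,205)],46)-[503.6,-156.2])
# foot corner vs outline corner, z=6
w=P("scene",(241,168),30,[(213,284),(219,299)],6); print(w,w[0]-w[1])
E
python3 k2.py
```

```text
[-1.73792043  0.27664726] 8.0 7.6
[-1.30612601  0.36952193] 9.4 10.3
[[0.08677018 2.51558278]] [[-1.26248298  0.24316683]]
[[ 520.53604972 -141.63239633]
 [ 524.55280731 -135.87456094]] [-4.0167576  -5.75783539]
```

The relay stands aligned on its rectangle, about 1.3 mm off in −x, which is good. Now for the bearing: pre-narrow the jaws and go down in stages.

Request:
play_rows(
  rows=[
    [60, [-0.26, 0.3, 1], [0, 0, 0]],
    [60, [-0.26, 0.3, 4], [0, 0, 0]],
    [60, [-0.26, 0.3, 7.5], [0, 0, 0]],
    [60, [-0.26, 0.3, 10.5], [0, 0, 0]],
    [60, [-0.26, 0.3, 11.8], [0, 0, 0]],
    [60, [-0.26, 0.3, 12], [0, 0, 0]],
    [60, [-0.26, 0.3, 12], [0, 0, 0]],
    [60, [-0.26, 0.3, 12], [0, 0, 0]],
    [60, [-0.26, 0.3, 12], [0, 0, 0]],
  ],
)

```text
clock: 19.6
eef_pos: [564.7, 78.8, 34.0]
tcp_rot: [3.139, 0.0, 1.874]
contact_force: [-0.7, 0.2, 0.4]
opening: 0.761
```

```bash
python3 g.py s11 563 80 20 25; python3 m.py 563.5 80.2 8 107.3
```

```text
scene crop centre 314 237 half 25
top crop centre 239 201 half 25
t 19.7 pos [564.6  79.   34.1] yaw 107.33 rp [3.1393e+00 4.0000e-04] F [0.2 0.1 0.6] op 0.765
cm [ 0.14 -0.07  2.61] rz 0.001 rows 0.6259936266965325 0.004157929412798467
```

View pics/s11.png

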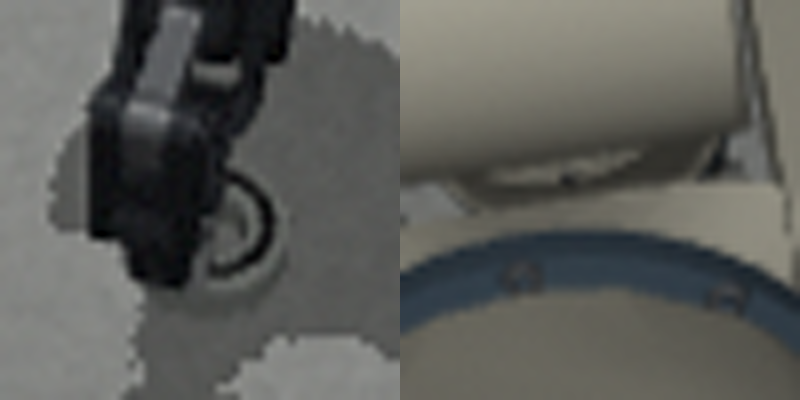

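```bash
cat > k3.py <<'E'
from k import *
for z in(15,25,34,45):
    w=P("scene",(314,237),25,[(135,283),(190,288),(225,165)],z)-[564.6,79]; a=np.radians(17.3)
    print(z,[(round(q@[np.cos(a),np.sin(a)],1),round(q@[-np.sin(a),np.cos(a)],1)) for q in w])
E
python3 k3.py
```

```text
15 [(np.float64(24.5), np.float64(-10.4)), (np.float64(21.6), np.float64(3.1)), (np.float64(-17.3), np.float64(0.9))]
25 [(np.float64(30.9), np.float64(-8.8)), (np.float64(28.0), np.float64(4.5)), (np.float64(-10.4), np.float64(2.4))]
34 [(np.float64(36.7), np.float64(-7.4)), (np.float64(33.8), np.float64(5.8)), (np.float64(-4.2), np.float64(3.7))]
45 [(np.float64(43.7), np.float64(-5.6)), (np.float64(40.9), np.float64(7.4)), (np.float64(3.4), np.float64(5.3))]
```

Judging by the finger's lower edge, the open tips stand at or above the TCP height, so I can safely go down to about z = 4.

Request:
play_rows(
  rows=[
    [75, [0.14, -0.07, 0.5], [0, 0, 0]],
    [75, [0.14, -0.07, 1.2], [0, 0, 0]],
    [75, [0.14, -0.07, 1.9], [0, 0, 0]],
    [75, [0.14, -0.07, 2.4], [0, 0, 0]],
    [75, [0.14, -0.07, 2.8], [0, 0, 0]],
    [75, [0.14, -0.07, 2.95], [0, 0, 0]],
    [75, [0.14, -0.07, 2.95], [0, 0, 0]],
    [75, [0.14, -0.07, 2.95], [0, 0, 0]],
    [75, [0.14, -0.07, 2.95], [0, 0, 0]],
  ],
)

```text
clock: 20.45
eef_pos: [562.7, 80.2, 3.4]
tcp_rot: [3.141, 0.0, 1.873]
contact_force: [-0.3, 0.1, -0.2]
opening: 0.709
```

```bash
python3 g.py s12 563 80 10 25; python3 m.py 563.5 80.2 4 107.3
```

```text
scene crop centre 314 239 half 25
top crop centre 240 201 half 25
t 20.55 pos [562.8  80.2   3.5] yaw 107.3 rp [3.1412e+00 1.0000e-04] F [ 0.   0.5 -0.2] op 0.709
cm [-0.02  0.07 -0.05] rz 0.0 rows 0.020979905669954436 0.0005701482941944391
```

View pics/s12.png

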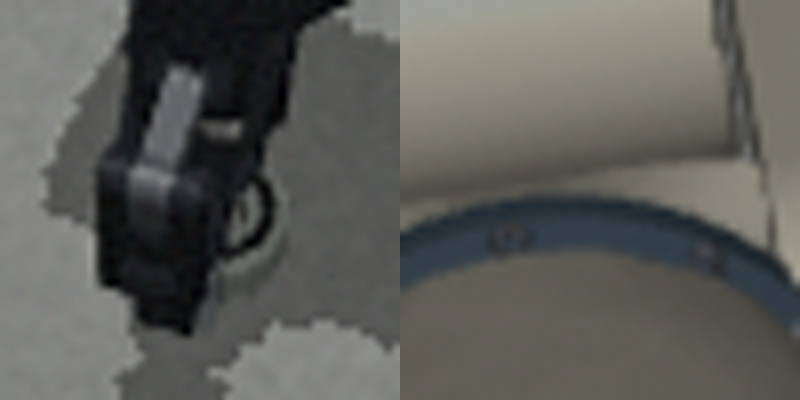

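The jaws flank the bearing with no contact force. Closing.

Request:
play_rows(
  rows=[
    [255, [0, 0, 0], [0, 0, 0]],
    [255, [0, 0, 0], [0, 0, 0]],
    [255, [0, 0, 0], [0, 0, 0]],
    [255, [0, 0, 0], [0, 0, 0]],
    [255, [0, 0, 0], [0, 0, 0]],
    [255, [0, 0, 0], [0, 0, 0]],
    [255, [0, 0, 0], [0, 0, 0]],
    [255, [0, 0, 0], [0, 0, 0]],
  ],
  squeeze=30,
)

```text
clock: 21.22
eef_pos: [562.8, 80.2, 3.9]
tcp_rot: [3.141, 0.0, 1.873]
contact_force: [-0.7, -0.6, 5.3]
opening: 0.472
```

Request:
play_rows(
  rows=[
    [255, [0, 0, -0.3], [0, 0, 0]],
    [255, [0, 0, -1], [0, 0, 0]],
    [255, [0, 0, -2], [0, 0, 0]],
    [255, [0, 0, -3], [0, 0, 0]],
    [255, [0, 0, -4], [0, 0, 0]],
    [255, [0, 0, -4], [0, 0, 0]],
    [255, [0, 0, -4], [0, 0, 0]],
  ],
)

```text
clock: 21.8
eef_pos: [563.2, 80.3, 44.4]
tcp_rot: [3.14, 0.0, 1.873]
contact_force: [0.2, -0.2, -0.4]
opening: 0.477
```

```bash
python3 g.py s13 563 80 40 25; python3 m.py 563.5 80.2 150 107.3
```

```text
scene crop centre 315 231 half 25
top crop centre 239 199 half 25
t 21.9 pos [562.4  80.2  43.3] yaw 107.3 rp [3.1415 0.    ] F [-0.4 -0.1 -0.8] op 0.476
cm [ -0.03   0.1  -10.67] rz 0.0 rows 2.558648134489928 0.0003540079982968791
```

View pics/s13.png

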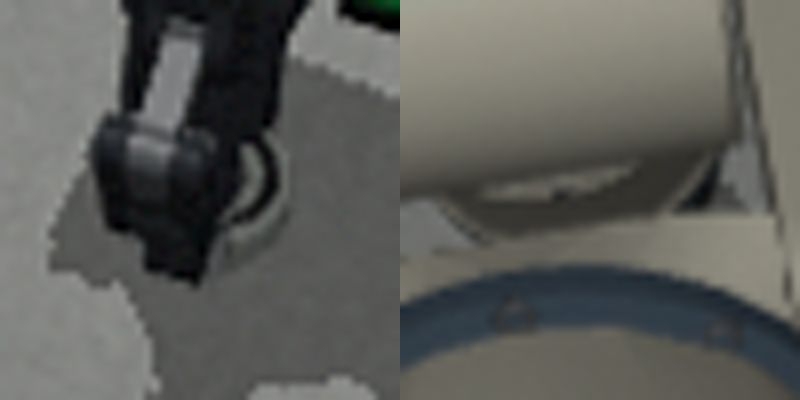

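The bearing is held level and lifted. Raising it and carrying it to the ring card.

```bash
python3 m.py 523.1 -254 120 99.8
```

```text
t 21.9 pos [562.4  80.2  43.3] yaw 107.3 rp [3.1415 0.    ] F [-0.4 -0.1 -0.8] op 0.476
cm [-30.74 -13.69  -7.67] rz 0.131 rows 8.2759969785701 1.0475515591948934
```

Request:
play_rows(
  rows=[
    [255, [0, 0, -2.5], [0, 0, 0]],
    [255, [-1, -0.5, -5.5], [0, 0, 0]],
    [255, [-4, -1.8, -7.7], [0, 0, 0.02]],
    [255, [-7.4, -3.3, -7.7], [0, 0, 0.04]],
    [255, [-11, -4.9, -7.7], [0, 0, 0.06]],
    [255, [-14.6, -6.5, -7.7], [0, 0, 0.08]],
    [255, [-18.2, -8.1, -7.7], [0, 0, 0.1]],
    [255, [-21.8, -9.7, -7.7], [0, 0, 0.12]],
    [255, [-25, -11.1, -7.7], [0, 0, 0.131]],
    [255, [-28, -12.5, -7.7], [0, 0, 0.131]],
    [255, [-30, -13.4, -7.7], [0, 0, 0.131]],
    [255, [-30.7, -13.7, -7.7], [0, 0, 0.131]],
  ],
)

```text
clock: 22.9
eef_pos: [522.2, -256.7, 119.7]
tcp_rot: [-3.141, 0.0, 1.739]
contact_force: [0.4, 0.5, -0.1]
opening: 0.479
```

Request:
play_rows(
  rows=[
    [255, [0, 0, 0.5], [0, 0, 0]],
    [255, [0, 0, 2.5], [0, 0, 0]],
    [255, [0, 0, 5], [0, 0, 0]],
    [255, [0, 0, 7.5], [0, 0, 0]],
    [255, [0, 0, 8.8], [0, 0, 0]],
    [255, [0, 0, 9.2], [0, 0, 0]],
    [255, [0, 0, 9.2], [0, 0, 0]],
    [255, [0, 0, 9.2], [0, 0, 0]],
    [255, [0, 0, 9.2], [0, 0, 0]],
  ],
)

```text
clock: 23.65
eef_pos: [524.1, -253.8, 29.5]
tcp_rot: [3.14, 0.001, 1.742]
contact_force: [-0.1, 0.5, -0.2]
opening: 0.474
```

```bash
python3 g.py s14 522 -254 10 30; python3 m.py 523.1 -254 11 99.8
```

```text
scene crop centre 203 157 half 30
top crop centre 378 214 half 30
t 23.75 pos [ 523.9 -254.    29.5] yaw 99.8 rp [3.1399e+00 1.2000e-03] F [-0.8 -0.1  0.5] op 0.474
cm [ 0.01 -0.08  1.85] rz 0.0 rows 0.4450757108788016 5.763170299388776e-05
```

View pics/s14.png

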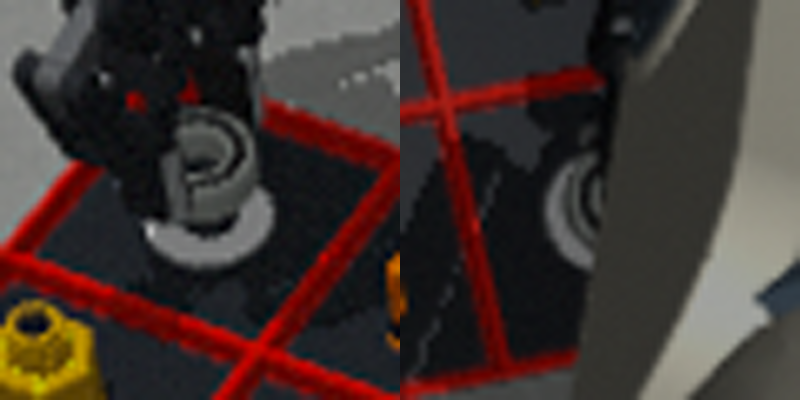

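The bearing hangs level and centred over its ring, about 20 mm up. Lowering.

Request:
play_rows(
  rows=[
    [255, [0, 0, 0.4], [0, 0, 0]],
    [255, [0, 0, 0.8], [0, 0, 0]],
    [255, [0, 0, 1.2], [0, 0, 0]],
    [255, [0, 0, 1.5], [0, 0, 0]],
    [255, [0, 0, 1.75], [0, 0, 0]],
    [255, [0, 0, 1.85], [0, 0, 0]],
    [255, [0, 0, 1.92], [0, 0, 0]],
    [255, [0, 0, 1.92], [0, 0, 0]],
    [255, [0, 0, 1.92], [0, 0, 0]],
  ],
)

```text
clock: 24.5
eef_pos: [522.8, -253.6, 9.9]
tcp_rot: [-3.141, -0.0, 1.742]
contact_force: [-4.6, 1.6, 12.7]
opening: 0.48
```

```bash
python3 m.py 523.1 -254 9.9 99.8
```

```text
t 24.5 pos [ 522.8 -253.6    9.9] yaw 99.79 rp [-3.1412e+00 -3.0000e-04] F [-4.6  1.6 12.7] op 0.48
cm [-0.04  0.02 -0.  ] rz -0.0 rows 0.011090961820861694 0.0011161948209874595
```

Request:
play_rows(
  rows=[
    [95, [0, 0, -0.05], [0, 0, 0]],
    [95, [0, 0, -0.05], [0, 0, 0]],
    [95, [0, 0, -0.05], [0, 0, 0]],
    [95, [0, 0, -0.05], [0, 0, 0]],
    [95, [0, 0, -0.05], [0, 0, 0]],
    [95, [0, 0, -1], [0, 0, 0]],
    [95, [0, 0, -3], [0, 0, 0]],
    [95, [0, 0, -6], [0, 0, 0]],
    [95, [0, 0, -9], [0, 0, 0]],
    [95, [0, 0, -12], [0, 0, 0]],
    [95, [0, 0, -14.5], [0, 0, 0]],
    [95, [0, 0, -14.5], [0, 0, 0]],
  ],
)

```text
clock: 25.5
eef_pos: [525.8, -255.0, 160.1]
tcp_rot: [3.135, 0.005, 1.742]
contact_force: [0.6, -0.1, 0.8]
opening: 0.628
```

```bash
python3 m.py 679.9 180.3 155 99.8
```

```text
t 25.5 pos [ 525.8 -255.   160.1] yaw 99.8 rp [3.1348 0.0049] F [ 0.6 -0.1  0.8] op 0.628
cm [40.27 22.59  0.51] rz -0.0 rows 11.074294132685123 0.0002642679171032114
```

Request:
play_rows(
  rows=[
    [75, [3, 1.7, 0], [0, 0, 0]],
    [75, [6.6, 3.7, 0], [0, 0, 0]],
    [75, [10.2, 5.7, 0], [0, 0, 0]],
    [75, [13.8, 7.7, 0], [0, 0, 0]],
    [75, [17.4, 9.8, 0], [0, 0, 0]],
    [75, [21, 11.8, 0], [0, 0, 0]],
    [75, [24.6, 13.8, 0], [0, 0, 0]],
    [75, [28.2, 15.8, 0], [0, 0, 0]],
    [75, [31.8, 17.8, 0], [0, 0, 0]],
    [75, [35.4, 19.9, 0], [0, 0, 0]],
    [75, [38.6, 21.7, 0], [0, 0, 0]],
    [75, [40.4, 22.7, 0], [0, 0, 0]],
  ],
)

```text
clock: 26.5
eef_pos: [678.7, 187.2, 154.0]
tcp_rot: [3.141, -0.001, 1.744]
contact_force: [0.7, -0.5, 0.8]
opening: 0.705
```

```bash
python3 g.py s15 522 -254 10 30; python3 m.py 679.9 180.3 20 99.8
```

```text
scene crop centre 203 157 half 30
top crop centre 378 214 half 30
t 26.6 pos [678.5 186.8 153.8] yaw 99.99 rp [ 3.141e+00 -8.000e-04] F [-0.2  0.1  0. ] op 0.708
cm [-0.67  0.03 13.38] rz 0.003 rows 3.2124506644761164 0.027051380361548638
```

View pics/s15.png

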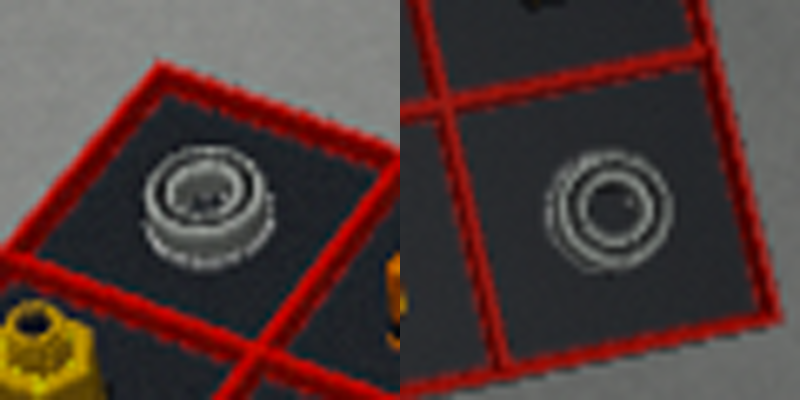

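```bash
python3 - <<'E'
from k import *
print(P("top",(378,214),30,[(214,209)],20)-[520.5,-254.9],P("scene",(203,157),30,[(206,191)],20)-[522.8,-254.3])
E
```

```text
[[-0.41844838  0.44839101]] [[-0.21276039  1.1576125 ]]
```

The bearing is centred to within about 1 mm. Now the capacitor: correct laterally, then descend.

Request:
play_rows(
  rows=[
    [75, [-0.67, 0, 0.5], [0, 0, 0]],
    [75, [-0.67, 0, 2.5], [0, 0, 0]],
    [75, [-0.67, 0, 4.5], [0, 0, 0]],
    [75, [-0.67, 0, 5.8], [0, 0, 0]],
    [75, [-0.67, 0, 6], [0, 0, 0]],
    [75, [-0.67, 0, 6], [0, 0, 0]],
    [75, [-0.67, 0, 6], [0, 0, 0]],
  ],
)

```text
clock: 27.18
eef_pos: [679.5, 175.8, 94.7]
tcp_rot: [3.141, 0.0, 1.741]
contact_force: [0.6, 0.1, 0.0]
opening: 0.705
```

```bash
python3 g.py s16 680 180 60 35; python3 m.py 679.9 180.3 20 99.8
```

```text
scene crop centre 326 295 half 35
top crop centre 195 150 half 35
t 27.28 pos [679.9 176.3  95.4] yaw 99.78 rp [ 3.1397e+00 -1.0000e-04] F [-0.4  0.7  0.9] op 0.703
cm [0.39 0.06 7.54] rz -0.0 rows 1.8108263703406338 0.0027375248634626814
```

View pics/s16.png

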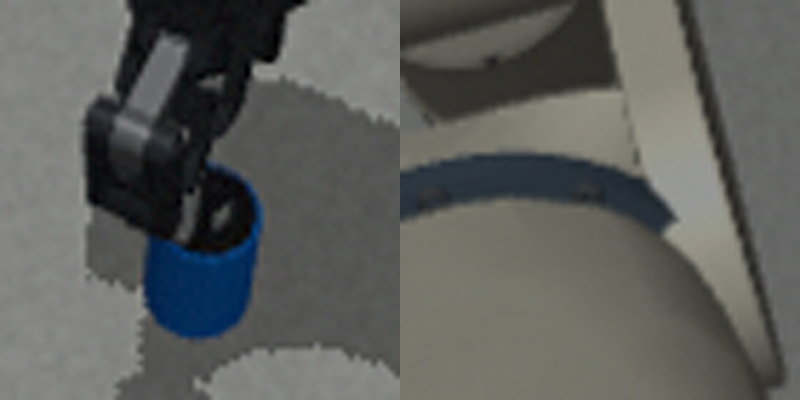

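The capacitor stands between the jaws. I'll shift by 0.39 cm and descend to z ≈ 20.

Request:
play_rows(
  rows=[
    [75, [0.39, 0.06, 0], [0, 0, 0]],
    [75, [0.39, 0.06, 0], [0, 0, 0]],
    [75, [0.39, 0.06, 1], [0, 0, 0]],
    [75, [0.39, 0.06, 2.5], [0, 0, 0]],
    [75, [0.39, 0.06, 4], [0, 0, 0]],
    [75, [0.39, 0.06, 5.5], [0, 0, 0]],
    [75, [0.39, 0.06, 6.8], [0, 0, 0]],
    [75, [0.39, 0.06, 7.5], [0, 0, 0]],
    [75, [0.39, 0.06, 7.5], [0, 0, 0]],
    [75, [0.39, 0.06, 7.5], [0, 0, 0]],
    [75, [0.39, 0.06, 7.5], [0, 0, 0]],
  ],
)

```text
clock: 28.2
eef_pos: [679.6, 180.5, 19.5]
tcp_rot: [3.141, -0.0, 1.742]
contact_force: [0.0, 0.6, 0.4]
opening: 0.703
```

```bash
python3 m.py 679.9 180.3 20 99.8
```

```text
t 28.2 pos [679.6 180.5  19.5] yaw 99.79 rp [ 3.1408e+00 -1.0000e-04] F [0.  0.6 0.4] op 0.703
cm [-0.03  0.03 -0.05] rz -0.0 rows 0.01470163389717243 0.0007056384995145493
```

Request:
play_rows(
  rows=[
    [255, [0, 0, 0], [0, 0, 0]],
    [255, [0, 0, 0], [0, 0, 0]],
    [255, [0, 0, 0], [0, 0, 0]],
    [255, [0, 0, 0], [0, 0, 0]],
    [255, [0, 0, 0], [0, 0, 0]],
    [255, [0, 0, 0], [0, 0, 0]],
    [255, [0, 0, 0], [0, 0, 0]],
    [255, [0, 0, 0], [0, 0, 0]],
  ],
  squeeze=30,
)

```text
clock: 28.87
eef_pos: [679.7, 180.6, 20.1]
tcp_rot: [3.14, -0.0, 1.742]
contact_force: [-1.0, -0.1, 6.6]
opening: 0.401
```

```bash
python3 m.py 679.9 180.3 20 99.8
```

```text
t 28.87 pos [679.7 180.6  20.1] yaw 99.8 rp [ 3.1401e+00 -1.0000e-04] F [-1.  -0.1  6.6] op 0.401
cm [-0.03  0.01  0.01] rz -0.0 rows 0.00854727893404833 4.513455870380767e-06
```

Request:
play_rows(
  rows=[
    [255, [0, 0, -0.5], [0, 0, 0]],
    [255, [0, 0, -2], [0, 0, 0]],
    [255, [0, 0, -5], [0, 0, 0]],
    [255, [0, 0, -8], [0, 0, 0]],
    [255, [0, 0, -11], [0, 0, 0]],
    [255, [0, 0, -12.5], [0, 0, 0]],
    [255, [0, 0, -13], [0, 0, 0]],
    [255, [0, 0, -13], [0, 0, 0]],
    [255, [0, 0, -13], [0, 0, 0]],
  ],
)

```text
clock: 29.62
eef_pos: [678.5, 180.3, 148.7]
tcp_rot: [-3.141, 0.0, 1.742]
contact_force: [-1.2, -0.5, -0.9]
opening: 0.398
```

```bash
python3 m.py 604.5 -138.3 150 99.8
```

```text
t 29.62 pos [678.5 180.3 148.7] yaw 99.8 rp [-3.1408e+00  1.0000e-04] F [-1.2 -0.5 -0.9] op 0.398
cm [-30.13 -12.71  -0.13] rz -0.0 rows 7.842815753112354 0.0003778082916916503
```

Request:
play_rows(
  rows=[
    [255, [-1.5, -0.6, 0], [0, 0, 0]],
    [255, [-4.5, -1.9, 0], [0, 0, 0]],
    [255, [-7.8, -3.3, 0], [0, 0, 0]],
    [255, [-11.2, -4.7, 0], [0, 0, 0]],
    [255, [-14.6, -6.2, 0], [0, 0, 0]],
    [255, [-18, -7.6, 0], [0, 0, 0]],
    [255, [-21.4, -9, 0], [0, 0, 0]],
    [255, [-24.6, -10.4, 0], [0, 0, 0]],
    [255, [-27.4, -11.6, 0], [0, 0, 0]],
    [255, [-29.4, -12.4, 0], [0, 0, 0]],
    [255, [-30.1, -12.7, 0], [0, 0, 0]],
    [255, [-30.1, -12.7, 0], [0, 0, 0]],
  ],
)

```text
clock: 30.62
eef_pos: [603.5, -139.7, 147.7]
tcp_rot: [-3.139, -0.001, 1.739]
contact_force: [-0.1, -0.2, -0.5]
opening: 0.405
```

Request:
play_rows(
  rows=[
    [255, [0, 0, 0.5], [0, 0, 0]],
    [255, [0, 0, 2.5], [0, 0, 0]],
    [255, [0, 0, 5], [0, 0, 0]],
    [255, [0, 0, 7.5], [0, 0, 0]],
    [255, [0, 0, 9.5], [0, 0, 0]],
    [255, [0, 0, 10.5], [0, 0, 0]],
    [255, [0, 0, 10.7], [0, 0, 0]],
    [255, [0, 0, 10.7], [0, 0, 0]],
    [255, [0, 0, 10.7], [0, 0, 0]],
    [255, [0, 0, 10.7], [0, 0, 0]],
  ],
)

```text
clock: 31.45
eef_pos: [606.2, -137.8, 43.4]
tcp_rot: [3.14, 0.001, 1.742]
contact_force: [0.1, 0.6, -0.4]
opening: 0.4
```

```bash
python3 g.py s17 603 -138 30 35; python3 m.py 604.5 -138.3 26.1 99.8
```

```text
scene crop centre 218 197 half 35
top crop centre 330 181 half 35
t 31.55 pos [ 606.  -137.9   43.3] yaw 99.8 rp [3.1397e+00 8.0000e-04] F [ 0.3 -0.  -1.5] op 0.402
cm [-0.01 -0.15  1.72] rz 0.0 rows 0.4145121627689577 1.5318327498903272e-05
```

View pics/s17.png

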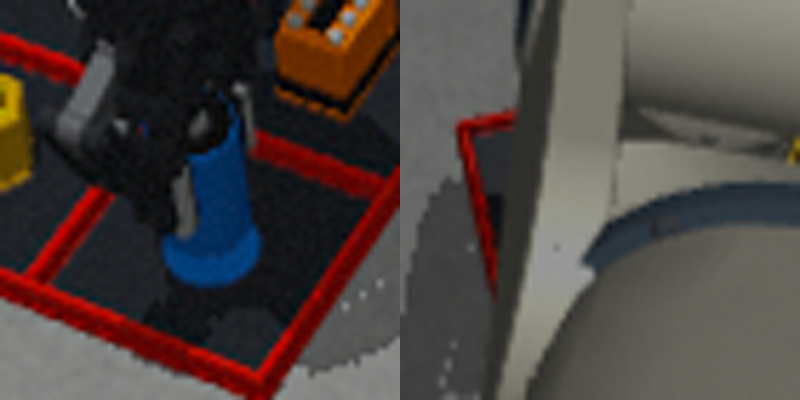

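The capacitor hangs upright over the blue disc. Lowering about 17 mm.

Request:
play_rows(
  rows=[
    [255, [0, -0.05, 0.4], [0, 0, 0]],
    [255, [0, -0.05, 0.8], [0, 0, 0]],
    [255, [0, -0.05, 1.1], [0, 0, 0]],
    [255, [0, -0.05, 1.35], [0, 0, 0]],
    [255, [0, -0.05, 1.55], [0, 0, 0]],
    [255, [0, -0.05, 1.65], [0, 0, 0]],
    [255, [0, -0.05, 1.72], [0, 0, 0]],
    [255, [0, -0.05, 1.72], [0, 0, 0]],
    [255, [0, -0.05, 1.72], [0, 0, 0]],
  ],
)

```text
clock: 32.3
eef_pos: [604.4, -137.9, 26.0]
tcp_rot: [-3.141, -0.0, 1.742]
contact_force: [-6.1, 0.5, 15.1]
opening: 0.403
```

```bash
python3 m.py 604.5 -138.3 26.1 99.8
```

```text
t 32.3 pos [ 604.4 -137.9   26. ] yaw 99.79 rp [-3.1411e+00 -1.0000e-04] F [-6.1  0.5 15.1] op 0.403
cm [-0.04 -0.   -0.01] rz -0.0 rows 0.009262718420739217 0.0007515041917116605
```

Request:
play_rows(
  rows=[
    [100, [0, 0, -0.05], [0, 0, 0]],
    [100, [0, 0, -0.05], [0, 0, 0]],
    [100, [0, 0, -0.05], [0, 0, 0]],
    [100, [0, 0, -0.05], [0, 0, 0]],
    [100, [0, 0, -0.05], [0, 0, 0]],
    [100, [0, 0, -1], [0, 0, 0]],
    [100, [0, 0, -3], [0, 0, 0]],
    [100, [0, 0, -6], [0, 0, 0]],
    [100, [0, 0, -9], [0, 0, 0]],
    [100, [0, 0, -12], [0, 0, 0]],
    [100, [0, 0, -13.5], [0, 0, 0]],
    [100, [0, 0, -13.5], [0, 0, 0]],
  ],
)

```text
clock: 33.3
eef_pos: [607.1, -138.5, 164.9]
tcp_rot: [3.135, 0.003, 1.742]
contact_force: [-0.1, -1.5, -0.9]
opening: 0.605
```

```bash
python3 m.py 300 -400 200 80
```

```text
t 33.3 pos [ 607.1 -138.5  164.9] yaw 99.8 rp [3.135e+00 2.800e-03] F [-0.1 -1.5 -0.9] op 0.605
cm [-20.55 -34.71  -3.51] rz 0.346 rows 9.710081464593259 2.764168426924556
```

Moving clear so both cameras can see everything.

Request:
play_rows(
  rows=[
    [100, [-20.5, -34.7, -3.5], [0, 0, 0]],
    [100, [-20.5, -34.7, -3.5], [0, 0, 0]],
    [100, [-20.5, -34.7, -3.5], [0, 0, 0]],
    [100, [-20.5, -34.7, -3.5], [0, 0, 0]],
    [100, [-20.5, -34.7, -3.5], [0, 0, 0]],
    [100, [-20.5, -34.7, -3.5], [0, 0, 0]],
    [100, [-20.5, -34.7, -3.5], [0, 0, 0]],
    [100, [-20.5, -34.7, -3.5], [0, 0, 0]],
    [100, [-20.5, -34.7, -3.5], [0, 0, 0]],
    [100, [-20.5, -34.7, -3.5], [0, 0, 0]],
    [100, [-20.5, -34.7, -3.5], [0, 0, 0]],
  ],
)

```text
clock: 34.22
eef_pos: [293.9, -401.6, 195.1]
tcp_rot: [-3.14, 0.001, 1.738]
contact_force: [0.4, -0.7, 0.3]
opening: 0.611
```

```bash
python3 g.py s18 561 -196 20 60; python3 - <<'E'
from h import *
for n in("scene","top"):
    p=np.load(n+"s18.npz")["p"]; cv2.imwrite(f"pics/{n}s18.png",p[:,:,::-1])
S=np.load("scenes18.npz")["p"];T=np.load("tops18.npz")["p"]
def t(n,p,q):
    u,v=map(int,proj(n,q)); print(n,u,v); return cv2.resize(p[v-20:v+20,u-20:u+20,::-1],(400,400),interpolation=cv2.INTER_CUBIC)
for k,q in(("fit",(620,-238,28)),("cap",(603,-138,34))):
    cv2.imwrite(f"pics/{k}18.png",np.hstack([t("scene",S,q),t("top",T,q)]))
E
```

```text
scene crop centre 211 176 half 60
top crop centre 354 198 half 60
scene 178 182
top 371 173
scene 218 196
top 330 181
```

View pics/scenes18.png

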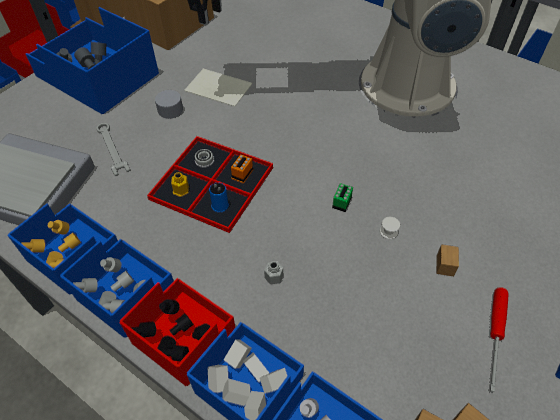

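View pics/fit18.png

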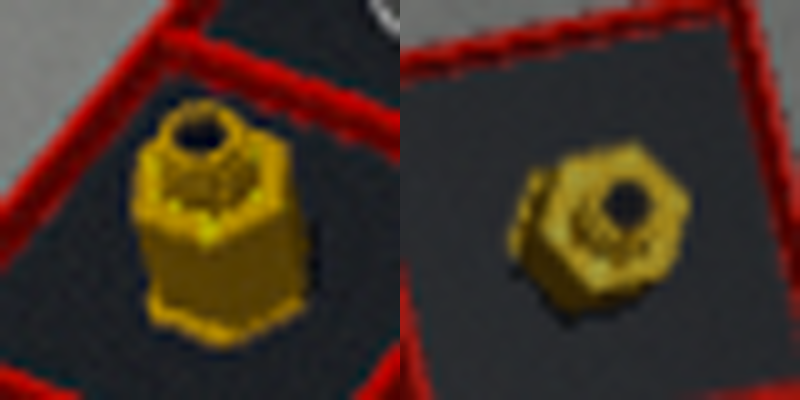

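View pics/cap18.png

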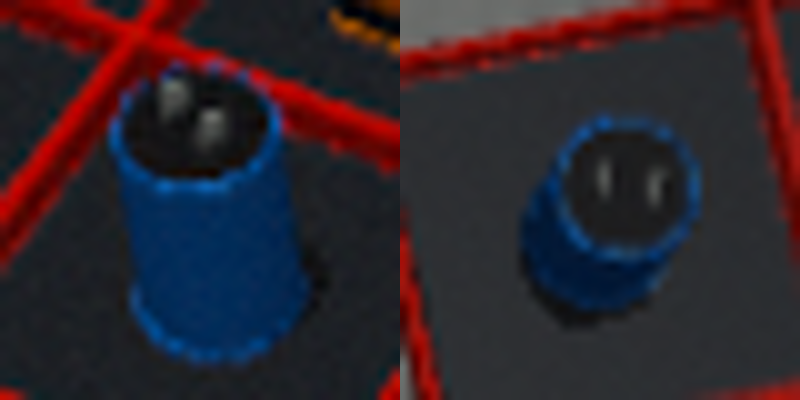

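```bash
python3 - <<'E'
from k import *
print("cap",P("scene",(218,196),20,[(195,126)],62)-[604,-138.5],P("top",(330,181),20,[(229,186)],62)-[602.1,-139])
print("fit stub",P("scene",(178,182),20,[(201,133)],50)-[621.5,-237.4],P("top",(371,173),20,[(228,202)],50)-[618.9,-237.8])
w=P("scene",(178,182),20,[(133,210),(150,148),(240,128),(290,150),(283,217),(207,242)],36); print(w.mean(0)-[621.5,-237.4])
w=P("top",(371,173),20,[(145,215),(165,155),(236,143),(289,210),(265,274),(195,293)],36); print(w.mean(0)-[618.9,-237.8])
# base of fitting vs outline: near corner, scene, z=6
w=P("scene",(178,182),20,[(225,325),(228,349),(150,290),(148,312),(300,288),(306,303)],6); print(w[::2]-w[1::2])
E
python3 m.py 621.6 -237.0 150 99.8
```

```text
cap [[0.16249547 0.66908709]] [[ 0.34367722 -0.36589775]]
fit stub [[-3.46932669 -0.71113021]] [[-1.45033932 -0.87582889]]
[-2.82774356  1.51380467]
[-1.68939938 -0.91359062]
[[-4.63065704 -5.15773445]
 [-4.87071006 -3.97445374]
 [-2.42471391 -3.96947043]]
t 34.32 pos [ 296.6 -399.3  194.6] yaw 99.64 rp [-3.1415e+00 -6.0000e-04] F [-0.2  0.1 -0.1] op 0.609
cm [10.56 34.76  4.46] rz -0.003 rows 8.777956734424349 0.022938251827053335
```

The capacitor is centred within 0.7 mm. The fitting is 2–3 mm off towards −x, and there is plenty of time, so I'll regrasp it and shift it.

```bash
python3 m.py 619.5 -237.5 120 99.9
```

```text
t 34.32 pos [ 296.6 -399.3  194.6] yaw 99.64 rp [-3.1415e+00 -6.0000e-04] F [-0.2  0.1 -0.1] op 0.609
cm [10.55 34.55  7.46] rz -0.005 rows 8.844944734716737 0.036900885843010656
```

Request:
play_rows(
  rows=[
    [100, [1, 3.3, 0], [0, 0, 0]],
    [100, [2.2, 7, 1], [0, 0, 0]],
    [100, [3.4, 11, 2], [0, 0, 0]],
    [100, [4.6, 15, 3], [0, 0, 0]],
    [100, [5.8, 19, 4], [0, 0, 0]],
    [100, [7, 23, 5], [0, 0, 0]],
    [100, [8.2, 27, 6], [0, 0, 0]],
    [100, [9.3, 30.5, 7], [0, 0, 0]],
    [100, [10.2, 33.2, 7.4], [0, 0, 0]],
    [100, [10.55, 34.5, 7.4], [0, 0, -0.005]],
    [100, [10.55, 34.5, 7.4], [0, 0, -0.005]],
    [100, [10.55, 34.5, 7.4], [0, 0, -0.005]],
  ],
)

```text
clock: 35.32
eef_pos: [619.6, -234.8, 120.3]
tcp_rot: [-3.14, -0.001, 1.749]
contact_force: [0.0, 0.1, -0.5]
opening: 0.604
```

Request:
play_rows(
  rows=[
    [100, [0, 0, 2], [0, 0, 0]],
    [100, [0, 0, 4], [0, 0, 0]],
    [100, [0, 0, 5], [0, 0, 0]],
    [100, [0, 0, 5], [0, 0, 0]],
    [100, [0, 0, 5], [0, 0, 0]],
    [100, [0, 0, 5], [0, 0, 0]],
  ],
)

```text
clock: 35.82
eef_pos: [619.8, -236.9, 72.0]
tcp_rot: [3.141, 0.001, 1.746]
contact_force: [-0.9, -0.4, 0.6]
opening: 0.607
```

```bash
python3 m.py 619.5 -237.5 14 99.9
```

```text
t 35.82 pos [ 619.8 -236.9   72. ] yaw 100.05 rp [3.1406e+00 6.0000e-04] F [-0.9 -0.4  0.6] op 0.607
cm [-0.06 -0.04  5.8 ] rz 0.003 rows 1.3914557706275048 0.020693571688980228
```

Request:
play_rows(
  rows=[
    [100, [-0.06, 0, 1], [0, 0, 0]],
    [100, [-0.06, 0, 2.3], [0, 0, 0]],
    [100, [-0.06, 0, 3.6], [0, 0, 0]],
    [100, [-0.06, 0, 4.8], [0, 0, 0]],
    [100, [-0.06, 0, 5.4], [0, 0, 0]],
    [100, [-0.06, 0, 5.7], [0, 0, 0]],
    [100, [-0.06, 0, 5.7], [0, 0, 0]],
    [100, [-0.06, 0, 5.7], [0, 0, 0]],
    [100, [-0.06, 0, 5.7], [0, 0, 0]],
  ],
)

```text
clock: 36.57
eef_pos: [620.2, -237.0, 14.3]
tcp_rot: [3.141, 0.0, 1.747]
contact_force: [-0.6, -1.1, 0.2]
opening: 0.607
```

```bash
python3 m.py 619.5 -237.5 14 99.9
```

```text
t 36.57 pos [ 620.2 -237.    14.3] yaw 100.09 rp [3.1409e+00 4.0000e-04] F [-0.6 -1.1  0.2] op 0.607
cm [-0.04 -0.07  0.03] rz 0.003 rows 0.02139798766873553 0.026183875537235224
```

Request:
play_rows(
  rows=[
    [255, [0, 0, 0], [0, 0, 0]],
    [255, [0, 0, 0], [0, 0, 0]],
    [255, [0, 0, 0], [0, 0, 0]],
    [255, [0, 0, 0], [0, 0, 0]],
    [255, [0, 0, 0], [0, 0, 0]],
    [255, [0, 0, 0], [0, 0, 0]],
    [255, [0, 0, 0], [0, 0, 0]],
  ],
  squeeze=40,
)

```text
clock: 37.15
eef_pos: [620.2, -237.1, 14.7]
tcp_rot: [3.141, 0.001, 1.747]
contact_force: [-1.4, 0.7, 6.3]
opening: 0.361
```

```bash
python3 m.py 621.7 -237 20 99.9
```

```text
t 37.15 pos [ 620.2 -237.1   14.7] yaw 100.08 rp [3.1405e+00 6.0000e-04] F [-1.4  0.7  6.3] op 0.361
cm [-0.02  0.14 -0.53] rz 0.003 rows 0.13258546373647515 0.025505467081615052
```

Request:
play_rows(
  rows=[
    [255, [0, 0, -0.3], [0, 0, 0]],
    [255, [0, 0, -0.6], [0, 0, 0]],
    [255, [0, 0, -0.6], [0, 0, 0]],
    [255, [0.05, 0.2, -0.6], [0, 0, 0]],
    [255, [0.05, 0.2, -0.6], [0, 0, 0]],
    [255, [0.05, 0.2, -0.6], [0, 0, 0]],
    [255, [0.05, 0.2, -0.6], [0, 0, 0]],
  ],
)

```text
clock: 37.73
eef_pos: [621.5, -235.9, 19.6]
tcp_rot: [-3.141, -0.0, 1.747]
contact_force: [0.5, -0.2, -1.9]
opening: 0.361
```

```bash
python3 g.py s19 620 -237.6 20 30; python3 m.py 621.7 -236.8 14.7 99.9
```

```text
scene crop centre 179 184 half 30
top crop centre 370 174 half 30
t 37.83 pos [ 621.5 -236.    19.7] yaw 100.09 rp [-3.1413e+00 -2.0000e-04] F [-0.1  0.3 -1.4] op 0.366
cm [-0.09  0.01  0.5 ] rz 0.003 rows 0.12202733423131305 0.026266407591450047
```

View pics/s19.png

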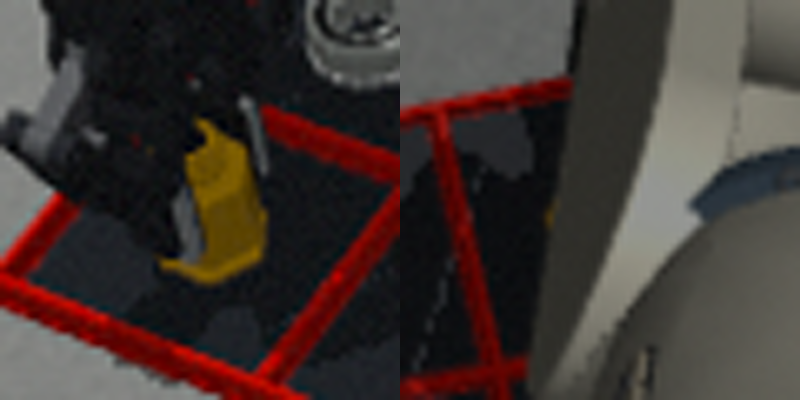

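The fitting is upright about 5 mm above the card. A small trim, then set down and release.

Request:
play_rows(
  rows=[
    [255, [-0.05, 0.06, 0.1], [0, 0, 0]],
    [255, [-0.05, 0.06, 0.2], [0, 0, 0]],
    [255, [-0.05, 0.06, 0.3], [0, 0, 0]],
    [255, [-0.05, 0.06, 0.4], [0, 0, 0]],
    [255, [-0.05, 0.06, 0.5], [0, 0, 0]],
    [255, [-0.05, 0.06, 0.5], [0, 0, 0]],
    [255, [-0.05, 0.06, 0.5], [0, 0, 0]],
  ],
)

```text
clock: 38.42
eef_pos: [622.2, -236.4, 14.8]
tcp_rot: [-3.141, -0.0, 1.747]
contact_force: [-0.2, 0.4, -1.5]
opening: 0.365
```

```bash
python3 m.py 621.7 -236.8 14.7 99.9
```

```text
t 38.42 pos [ 622.2 -236.4   14.8] yaw 100.09 rp [-3.1415e+00 -1.0000e-04] F [-0.2  0.4 -1.5] op 0.365
cm [-0.03 -0.06  0.01] rz 0.003 rows 0.016230172827654217 0.02605821581050094
```

Not quite touching yet (−1.5 N). Lowering another 1 mm.

Request:
play_rows(
  rows=[
    [255, [0, -0.03, 0.05], [0, 0, 0]],
    [255, [0, -0.03, 0.1], [0, 0, 0]],
    [255, [0, -0.03, 0.13], [0, 0, 0]],
    [255, [0, -0.03, 0.13], [0, 0, 0]],
  ],
)

```text
clock: 38.75
eef_pos: [622.2, -236.4, 14.6]
tcp_rot: [3.141, 0.0, 1.747]
contact_force: [-2.6, 2.1, 8.8]
opening: 0.369
```

Request:
play_rows(
  rows=[
    [100, [0, 0, 0], [0, 0, 0]],
    [100, [0, 0, 0], [0, 0, 0]],
    [100, [0, 0, 0], [0, 0, 0]],
    [100, [0, 0, 0], [0, 0, 0]],
    [100, [0, 0, 0], [0, 0, 0]],
    [100, [0, 0, -1], [0, 0, 0]],
    [100, [0, 0, -3], [0, 0, 0]],
    [100, [0, 0, -6], [0, 0, 0]],
    [100, [0, 0, -9], [0, 0, 0]],
    [100, [0, 0, -12], [0, 0, 0]],
    [100, [0, 0, -15], [0, 0, 0]],
    [100, [0, 0, -15], [0, 0, 0]],
  ],
)

```text
clock: 39.75
eef_pos: [625.3, -237.8, 171.1]
tcp_rot: [3.133, 0.005, 1.747]
contact_force: [0.8, -1.5, 0.5]
opening: 0.611
```

```bash
python3 m.py 300 -400 200 99.8
```

```text
t 39.75 pos [ 625.3 -237.8  171.1] yaw 100.08 rp [3.133  0.0051] F [ 0.8 -1.5  0.5] op 0.611
cm [-10.28 -34.87  -2.89] rz 0.005 rows 8.745478244082578 0.03945717128814863
```

Request:
play_rows(
  rows=[
    [100, [-10.3, -34.9, -2.9], [0, 0, 0]],
    [100, [-10.3, -34.9, -2.9], [0, 0, 0]],
    [100, [-10.3, -34.9, -2.9], [0, 0, 0]],
    [100, [-10.3, -34.9, -2.9], [0, 0, 0]],
    [100, [-10.3, -34.9, -2.9], [0, 0, 0]],
    [100, [-10.3, -34.9, -2.9], [0, 0, 0]],
    [100, [-10.3, -34.9, -2.9], [0, 0, 0]],
    [100, [-10.3, -34.9, -2.9], [0, 0, 0]],
    [100, [-10.3, -34.9, -2.9], [0, 0, 0]],
    [100, [-10.3, -34.9, -2.9], [0, 0, 0]],
    [100, [-10.3, -34.9, -2.9], [0, 0, 0]],
    [100, [-10.3, -34.9, -2.9], [0, 0, 0]],
  ],
)

```text
clock: 40.75
eef_pos: [296.6, -399.0, 192.9]
tcp_rot: [3.141, 0.0, 1.746]
contact_force: [-0.7, 0.2, -0.2]
opening: 0.61
```

```bash
python3 g.py s20 620 -237.6 28 20; python3 - <<'E'
from h import *
S=np.load("scenes20.npz")["p"];T=np.load("tops20.npz")["p"]
a=cv2.resize(S[120:240,140:280,::-1],(466,400),interpolation=cv2.INTER_CUBIC); cv2.imwrite("pics/tray20.png",a)
def t(n,p,q):
    u,v=map(int,proj(n,q)); print(n,u,v); return cv2.resize(p[v-20:v+20,u-20:u+20,::-1],(400,400),interpolation=cv2.INTER_CUBIC)
cv2.imwrite("pics/rel20.png",np.hstack([t("scene",S,(505,-155.5,26)),t("top",T,(505,-155.5,26))]))
E
```

```text
scene crop centre 178 182 half 20
top crop centre 370 173 half 20
scene 241 167
top 339 222
```

View pics/s20.png

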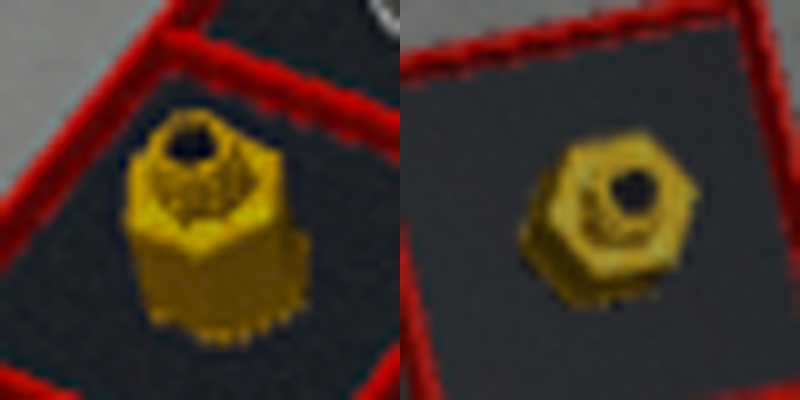

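View pics/rel20.png

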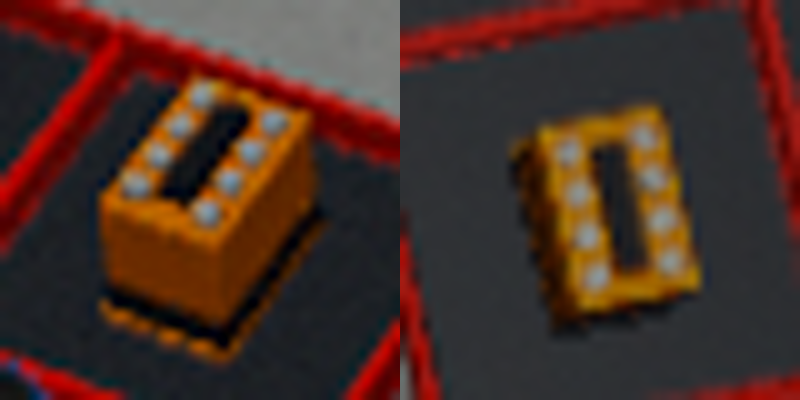

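View pics/tray20.png

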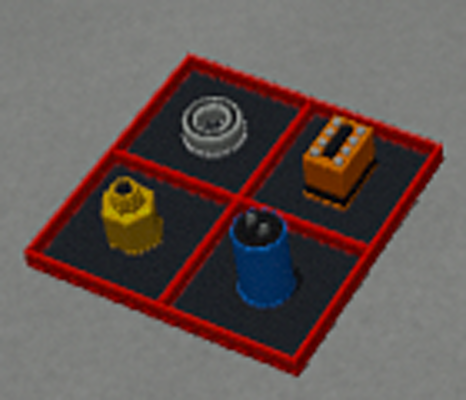

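```bash
python3 - <<'E'
from k import *
print("fit stub",P("scene",(178,182),20,[(190,142)],50)-[621.5,-237.4],P("top",(370,173),20,[(234,190)],50)-[618.9,-237.8])
w=P("scene",(178,182),20,[(128,215),(142,148),(230,125),(283,158),(278,225),(200,250)],36); print(w.mean(0)-[621.5,-237.4])
w=P("top",(370,173),20,[(148,205),(170,140),(245,132),(297,190),(272,262),(200,277)],36); print(w.mean(0)-[618.9,-237.8])
E
```

```text
fit stub [[-0.1999214 -0.8697145]] [[ 1.46907732 -0.10012691]]
[-1.03504981  1.11588845]
[ 1.74994951 -0.19752808]
```

The fitting is now within about 0.5 mm on average over both views, and every part stands upright. The steel fitting and green relay haven't moved. Handing in.

```bash
python3 -c "
from rig import r
print(r.sign_off())"
```

```text
the job is handed in; nothing more can be done
None
```

The brass fitting, orange relay, bearing and blue capacitor are in the red tray, in that order. Each stands upright on its own card. I handed the job in at about 41 s, with the gripper clear of everything.

The last checks, averaged over both cameras, show how far each part is from its outline centre:

| Part | Offset from outline centre |
|---|---|
| Fitting | about 0.5 mm |
| Bearing | within about 1 mm |
| Capacitor | within 0.7 mm |
| Relay | about 1.3 mm towards −x |

- **Relay:** its long side is within about 2° of the rectangle. I left the 1.3 mm offset as it was.
- **Fitting:** the first placing was about 2.5 mm off, so I regrasped it and shifted it.
- **Look-alikes:** the steel fitting and green relay were not touched and stood where they were in the scene view taken after the capacitor was placed.

- **Checks that disagreed:** the two cameras differ by about 2 mm in x, so these figures are good to roughly 1–2 mm. One rough check from the relay's foot corner gave a larger offset (4–6 mm against about 1 mm expected). I put that down to a blurred edge in the picture, because the relay's top face did not confirm it in either view.

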